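# Cover the dye pots and lock the shaker carriage

### The arm

A 7-joint arm with a two-finger parallel gripper is mounted at the origin on a cart in front of the work surface, level with it; the furniture and walls round the work are solid. World frame = base frame: x ahead of the robot, y to its left, z up, the work surface at z = 0. Lengths are in m, angles in rad, forces in N, time in s.
With the tool pointing down it reaches from about 0.425 to 0.875 m from the base axis. Payload 4.7 kg.
Tool frame: the origin (TCP) lies midway between the tips of the shut fingers; the grasp point (between the pads) lies 19 mm behind it; z points along the fingers, y is the direction in which the jaws open and shut (so a half turn about z gives the same grasp; the last joint's range is limited). The gripper opens to 87 mm and grips with 3 to 60 N. Pads are 19 mm wide; open, the fingers measure 117 mm over their backs; the gripper's body (75 mm by 190 mm) begins 51 mm behind the grasp point.
Start: joints at [-1.146, 0.321, -0.07, 1.45, 0.023, 1.371, -0.057], TCP at [0.26, 0.596, 0.223] pointing down, gripper open.
Joint ranges: [-2.86, 2.86], [-0.3, 2.09], [-1.38, 1.24], [0.06, 2.45], [-1.56, 4.7], [0.09, 2.05], [-2.69, 2.69]. Speed limits (rad/s): [2.57, 2.57, 3.14, 3.14, 3.14, 3.14, 3.14].

### API

Orientations are given as a rotation vector (axis times angle).
In Python, from bench import get_state, eyes, job gives the robot as it stands. The module is installed in compiled form; this text tells all that it offers.
- The arm moves only by the shell command python3 -m jog 'ROWS' [FORCE]. ROWS is JSON, a list that holds one entry, the list of rows, each a list of 5 numbers: the opening, from 0 (shut) to 1 (fully open), then the shift along the tool's x, y, z in units of 40 mm (1.0 is 40 mm), then the turn about the tool's z in units of 5 degrees (1.0 is 5 degrees). In form: [[[jaw, dx, dy, dz, turn], ...]]. A call has 1 to 10 rows; each row shifts and turns the commanded pose from where the row before left it, along the tool's axes as they then stand; what a row does not reach is not made up. A row lasts 1/8 s, in which the tool goes at most 62.5 mm and 10.7 degrees, less where a joint would pass 70% of its speed; a pose out of reach is approached as far as the arm can. A call is refused whole if a number of a shift passes 1 or a number of a turn 1, either way. A call with a gripper value outside its range is refused whole. The fingers move at their own pace and stop on an object; FORCE is the grip in N (left out, the last holds). Time passes only in rows, so rows that do not move let the fingers close. It gives the time, the measured TCP pose, the force and the opening at its end, in the units of the state.
- get_state(): the state, without advancing time (a new reading comes with each control period).
- eyes.get_image(name): name is "scene" or "top" or "wrist"; returns (picture, depth): 384x512x3 uint8, red, green, blue; 384x512 float32, m along the optical axis (not along the pixel's ray), 0 where there is no reading.
- eyes.camera_params(name): a dict with "camera_matrix" (3x3 intrinsics, pixels), "k1" (the pictures are not rectified: a ray, as slopes to the right and down, at radius r is drawn at 1 + k1 r^2 times it, then the intrinsics apply), "pose" (4x4, takes a point from camera to world coordinates); the wrist camera has in their place "mount" (4x4, takes a point from camera to tool coordinates, whose origin is the TCP and whose axes are the flange's). Camera axes: x right, y down, z forward; pixel columns grow to the right and rows downward; lengths in m; the calibration is good to about 2 mm. A picture is of the moment at which its call begins: read the wrist's pose just before it. camera_params takes no time and is no camera call.
- job.close_job(): hands the job in, once; it reports no verdict.
The state is a dict: "time": time; "joint_positions": joint angles; "qd": joint speeds; "joint_torque": joint torques, N m; "position": TCP position; "tool_rot": TCP orientation; "ft_force": force on the tool from outside, world axes, zero at the start; "torque": the same for the moment, N m; "grip_width": opening from 0.0 (shut) to 1.0 (fully open).
Only numpy, scipy, OpenCV 4.12 (cv2) and the standard library are available. Lean on these libraries where they do the work, as an engineer would, in place of code of your own. Each camera call takes 0.05 s, during which the arm holds its last target. There are 200 camera calls.

### The job

Get the bench shaker ready to run: turn its clamp knob to free the carriage, draw the carriage right out by its handle, stand every dye pot in a bay of it, and set a cover squarely on each pot so that it sits down on the rim and level (a cover left over is not needed). Then push the carriage fully home under the retaining bar and turn the knob back until it is locked. Do not tip over any of the other things on the worktop.

Things in the scene. Friction and masses are not known exactly. Their poses are not given: they have to be found in the camera images.
- shaker: Fixed grey base of a bench shaker, 320 x 276 x 12 mm, x -260 to +60 mm. Origin: on the worktop, under the middle pot bay of the carriage at home; x along the slide, away from the robot (turned a few degrees at most), y left, z up. A fixed retaining bar (16 mm round, along y) crosses over x = 0, underside 158 mm above the worktop, posts at y = +-126 mm; pots cannot be covered under it.
- carriage (a joint): Sliding carriage (aluminium deck 230 mm wide, top 30 mm above the worktop) with three bays at shaker y = +76, 0, -76 mm, each 66 x 70 mm with 10 mm fences, empty at the start. In m: 0 = home, pots under the retaining bar; grows as it is drawn out along the shaker's -x; 0.12 = fully out, end stop. Friction 2.5 N. The clamp bolt holds it at home.
- carriage_handle (a point): Middle of the grip bar of the carriage's bow handle: steel bar 12 mm thick, 100 mm long along the shaker's y, 100 mm above the worktop, 97 mm in front (-x) of the row of pots, on an upright post at either end; free space of 70 mm under it. Moves with the carriage.
- clamp_knob (a joint): Black clamp knob on the housing at the shaker's right front; turns about the vertical, friction 0.05 N m, stays where left. In rad: 0 = locked, end stop (grip bar along the shaker's x); grows anticlockwise seen from above; 1.4 = free, end stop. The bolt clears the carriage from about 0.8; turned in while the carriage is out, it stops the carriage short of home.
- clamp_grip (a point): On the clamp knob's axis at the height to grip, 68 mm above the worktop. The grip bar is 46 mm long, 14 mm thick, 28 mm tall (14 mm above and below this point), over a 48 mm round skirt.
- bay_left (a point): Centre of the floor of the carriage's left (+y) bay, on the deck 30 mm above the worktop; moves with the carriage. A pot stands here with its underside on the deck.
- bay_mid (a point): Centre of the floor of the carriage's middle bay, on the deck 30 mm above the worktop; moves with the carriage. A pot stands here with its underside on the deck.
- bay_right (a point): Centre of the floor of the carriage's right (-y) bay, on the deck 30 mm above the worktop; moves with the carriage. A pot stands here with its underside on the deck.
- pot_a: Open round steel dye pot, all alike: 60 mm outside diameter, 54 mm inside, 72 mm tall, 250 g, loose; starts upright on the worktop or is absent. Origin: centre of its underside, z up; the rim is at z = 72 mm.
- pot_b: Open round steel dye pot, all alike: 60 mm outside diameter, 54 mm inside, 72 mm tall, 250 g, loose; starts upright on the worktop or is absent. Origin: centre of its underside, z up; the rim is at z = 72 mm.
- pot_c: Open round steel dye pot, all alike: 60 mm outside diameter, 54 mm inside, 72 mm tall, 250 g, loose; starts upright on the worktop or is absent. Origin: centre of its underside, z up; the rim is at z = 72 mm.
- cover_a: Steel pot cover, all alike, 130 g: disc 66 mm across, 4 mm thick; under it a tapered plug 10 mm deep (49 mm across, 42 mm at its foot) that drops into a pot; on top a black round knob 24 mm thick, 32 mm tall. Origin: centre of the plug's underside, z up; knob from z = 14 to 46 mm. Starts standing on its plug on the worktop. Seated, its origin is 62 mm above the pot's.
- cover_b: Steel pot cover, all alike, 130 g: disc 66 mm across, 4 mm thick; under it a tapered plug 10 mm deep (49 mm across, 42 mm at its foot) that drops into a pot; on top a black round knob 24 mm thick, 32 mm tall. Origin: centre of the plug's underside, z up; knob from z = 14 to 46 mm. Starts standing on its plug on the worktop. Seated, its origin is 62 mm above the pot's.
- cover_c: Steel pot cover, all alike, 130 g: disc 66 mm across, 4 mm thick; under it a tapered plug 10 mm deep (49 mm across, 42 mm at its foot) that drops into a pot; on top a black round knob 24 mm thick, 32 mm tall. Origin: centre of the plug's underside, z up; knob from z = 14 to 46 mm. Starts standing on its plug on the worktop. Seated, its origin is 62 mm above the pot's.
- jar_low: White jar with yellow cap, 50 x 52 x 66 mm (35 mm behind it is the open, low-lying door of an oven, 0.6 m ahead of the robot), standing on the worktop; not part of the job. Origin: centre of its underside, z up.
- jar_mid: White jar with black cap, 46 x 48 x 70 mm, standing on the worktop; not part of the job. Origin: centre of its underside, z up.
- mug: White mug, 78 x 110 x 97 mm, standing on the worktop; not part of the job. Origin: centre of its underside, z up.

How it is judged:
By the outcome, as a careful person would: the job done as asked, in the order asked, and still so for the second after the job is handed in, with the robot touching nothing.
Of pot_a, pot_b, pot_c only 2 to 3 are there at a start; the rules pass over those that are not, and their reading is None.
At some moment in a run one of cover_a, cover_b, cover_c may be knocked a few centimetres aside while the robot is not near it.
Once in a run the grip may slacken for a moment while it holds something.
It also fails if it takes over 210 s, if anything falls off the work surface, if the arm or the gripper's body presses on something with over 40 N, if the wrist force passes 120 N, or if a joint passes its speed limit or range.

## Working session

There is one attempt and no reset: what is moved stays moved. The work goes in short steps, Python scripts to look and compute and a shell command to move; the robot and the scene stay as the last step left them, time stands still between calls to the robot, and variables do not carry over. Pictures are saved under pics/ and viewed, about 12 in all and at most 16, crops included, and the job is handed in when it is done.

```bash
mkdir -p pics; ls; cat > h.py <<'E'
import numpy as np, cv2
from bench import get_state, eyes
from scipy.spatial.transform import Rotation as R
def tcp(s=None):
    s=s or get_state(); T=np.eye(4); T[:3,:3]=R.from_rotvec(s["tool_rot"]).as_matrix(); T[:3,3]=s["position"]; return T
def cam(name):
    """picture, depth, params, pose"""
    T=tcp(); p=eyes.camera_params(name); im,d=eyes.get_image(name)
    return im,d,np.array(p["camera_matrix"]),p["k1"],(np.array(p["pose"]) if "pose" in p else T@np.array(p["mount"]))
def slopes(K,k1,uv):
    uv=np.atleast_2d(np.asarray(uv,float)); D=np.array([k1,0,0,0,0.])
    return cv2.undistortPoints(uv[:,None],K,D)[:,0]
def rays(c,uv):
    s=slopes(c[2],c[3],uv); return np.c_[s,np.ones(len(s))]@c[4][:3,:3].T
def onplane(c,uv,z):
    r=rays(c,uv); o=c[4][:3,3]; return o+r*((z-o[2])/r[:,2:])
def cloud(c):
    h,w=c[1].shape; v,u=np.mgrid[:h,:w]; r=rays(c,np.c_[u.ravel(),v.ravel()])
    return (c[4][:3,3]+r*c[1].reshape(-1,1)).reshape(h,w,3)
def proj(c,P):
    q=(np.atleast_2d(P)-c[4][:3,3])@c[4][:3,:3]; 
    return cv2.projectPoints(q,np.zeros(3),np.zeros(3),c[2],np.array([c[3],0,0,0,0.]))[0][:,0]
def save(im,n): cv2.imwrite("pics/"+n,im[...,::-1])
E
python3 - <<'E'
from h import *
s=get_state(); print(s); print(tcp(s).round(3))
for n in("scene","top","wrist"):
    c=cam(n); np.savez("pics/"+n+"0.npz",im=c[0],d=c[1],K=c[2],k1=c[3],T=c[4]); print(n,c[2].round(1).tolist(),c[3],c[4].round(3).tolist())
    save(c[0],n+"0.png")
E
```

```text
pics
{'time': 0.0, 'joint_positions': array([-1.1458659 ,  0.32183047, -0.07005843,  1.45169867,  0.02262966,
        1.37080669, -0.05692591]), 'qd': array([-0.00178226, -0.00068103, -0.00123134, -0.00147097, -0.00116177,
        0.00066274, -0.00081822]), 'joint_torque': array([ 7.61407173e-04, -4.91290677e+01, -4.03166050e-01, -3.12531424e+01,
       -6.36495254e-02,  4.37367812e-02,  1.98516468e-04]), 'position': array([0.25943519, 0.59536062, 0.2214446 ]), 'tool_rot': array([-6.40769417e-01, -3.07528115e+00,  3.04561990e-03]), 'ft_force': array([ 0.30713181, -0.96982174, -0.59270505]), 'torque': array([ 0.00523934, -0.00307265,  0.02881523]), 'grip_width': 0.9996588812461799}
[[-0.917  0.399 -0.001  0.259]
 [ 0.399  0.917 -0.002  0.595]
 [-0.    -0.002 -1.     0.221]
 [ 0.     0.     0.     1.   ]]
scene [[409.3, 0.0, 255.1], [0.0, 409.3, 192.1], [0.0, 0.0, 1.0]] 0.03269987587366789 [[0.551, -0.622, 0.557, -0.087], [-0.835, -0.401, 0.378, -0.698], [-0.011, -0.673, -0.739, 1.005], [0.0, 0.0, 0.0, 1.0]]
top [[404.9, 0.0, 247.2], [0.0, 404.9, 186.0], [0.0, 0.0, 1.0]] -0.08639347347438348 [[0.0, -0.99, 0.143, 0.414], [-1.0, -0.001, -0.006, -0.239], [0.006, -0.143, -0.99, 1.255], [0.0, 0.0, 0.0, 1.0]]
wrist [[297.7, 0.0, 255.3], [0.0, 297.7, 195.7], [0.0, 0.0, 1.0]] -0.06355984724746688 [[0.398, 0.881, 0.254, 0.189], [0.917, -0.382, -0.112, 0.625], [-0.002, 0.278, -0.961, 0.384], [0.0, 0.0, 0.0, 1.0]]
```

View pics/scene0.png

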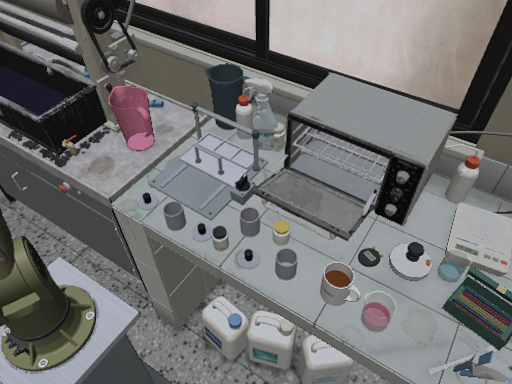

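View pics/top0.png

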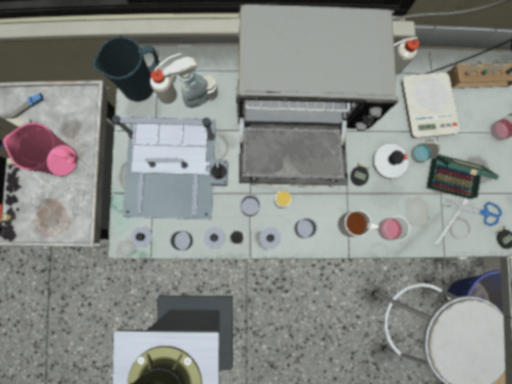

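The scene shows three pots (top-view pixels (181,240), (250,206), (305,227)) and three covers ((142,236), (214,237), (269,237)). Jar_mid is at (236,238), jar_low at (283,199) and the mug at (357,223). The shaker's handle is near (166,162) and its knob near (219,172).

```bash
python3 - <<'E'
from h import *
def ld(n):
    d=np.load(f"pics/{n}0.npz"); return d["im"],d["d"],d["K"],float(d["k1"]),d["T"]
c=ld("top"); P=cloud(c)
for n,uv,z in [("potL",(181,240),.072),("potM",(250,206),.072),("potR",(305,227),.072),("cL",(142,236),.046),("cM",(214,237),.046),("cR",(269,237),.046),("jmid",(236,238),.07),("jlow",(283,199),.066),("mug",(357,223),.097),("handle",(166,162),.1),("knob",(219,172),.08)]:
    print(n,onplane(c,uv,z)[0].round(3),"cloud",P[uv[1],uv[0]].round(3))
save(cv2.resize(c[0][100:260,105:325],None,fx=3.6,fy=3.6,interpolation=cv2.INTER_CUBIC),"topcrop.png")
c=ld("scene"); save(cv2.resize(c[0][95:305,130:340],None,fx=2.8,fy=2.8,interpolation=cv2.INTER_CUBIC),"scenecrop.png")
E
```

```text
potL [ 0.427 -0.054  0.072] cloud [ 0.427 -0.043  0.003]
potM [ 0.526 -0.254  0.072] cloud [ 0.532 -0.255  0.008]
potR [ 0.465 -0.415  0.072] cloud [ 0.467 -0.425  0.008]
cL [0.438 0.067 0.046] cloud [0.438 0.067 0.047]
cM [ 0.436 -0.148  0.046] cloud [ 0.436 -0.148  0.048]
cR [ 0.436 -0.311  0.046] cloud [ 0.436 -0.311  0.047]
jmid [ 0.433 -0.214  0.07 ] cloud [ 0.433 -0.214  0.073]
jlow [ 0.548 -0.352  0.066] cloud [ 0.547 -0.352  0.07 ]
mug [ 0.475 -0.562  0.097] cloud [ 0.477 -0.573  0.058]
handle [ 0.652 -0.009  0.1  ] cloud [ 0.652 -0.009  0.098]
knob [ 0.626 -0.163  0.08 ] cloud [ 0.625 -0.163  0.087]
```

View pics/topcrop.png

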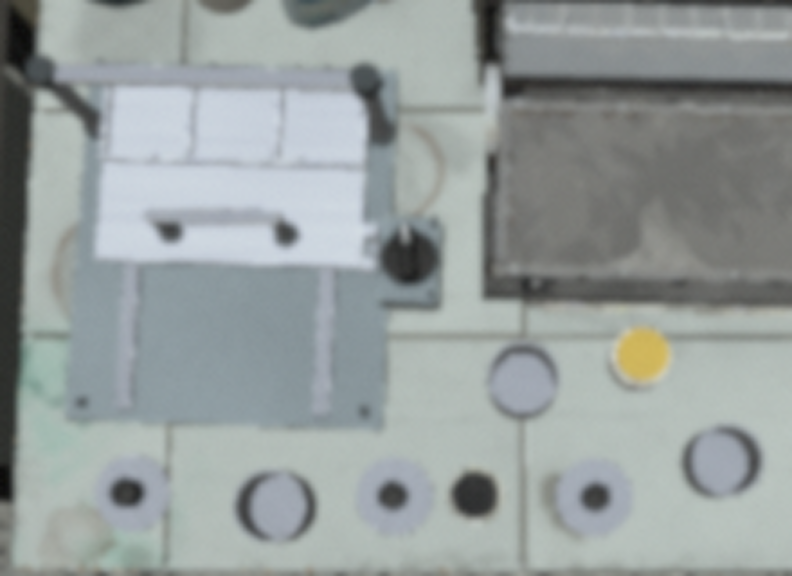

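View pics/scenecrop.png

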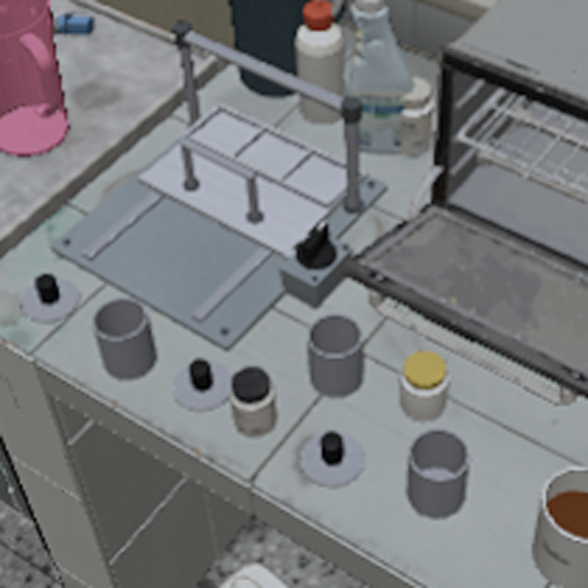

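Crops: the deck front edge runs (97,258)→(370,268), so the yaw is about 2°. The knob bar is along x at (408,255), and the oven door starts just right of the knob. I'll get the yaw and heights next.

```bash
python3 - <<'E'
from h import *
def ld(n):
    d=np.load(f"pics/{n}0.npz"); return d["im"],d["d"],d["K"],float(d["k1"]),d["T"]
for n in("top","scene"):
    P=cloud(ld(n)).reshape(-1,3); P=P[np.isfinite(P).all(1)]
    def sel(x0,x1,y0,y1,z0,z1): return P[(P[:,0]>x0)&(P[:,0]<x1)&(P[:,1]>y0)&(P[:,1]<y1)&(P[:,2]>z0)&(P[:,2]<z1)]
    for nm,b in [("handle",(.6,.7,-.1,.1,.088,.115)),("bar",(.7,.82,-.11,.11,.15,.19))]:
        q=sel(*b); 
        if len(q)<5: print(nm,len(q)); continue
        f=np.polyfit(q[:,1],q[:,0],1); print(n,nm,len(q),"mid",((q.min(0)+q.max(0))/2).round(4),"mean",q.mean(0).round(4),"slope deg",np.degrees(np.arctan(f[0])).round(2), "x at y0",f[1].round(4))
    q=sel(.56,.68,-.4,-.21,-.02,.2); print("door z",np.percentile(q[:,2],[2,50,98]).round(3))
    q=sel(.59,.66,-.195,-.13,.062,.1); print("knob",len(q),q.mean(0).round(4),q.min(0).round(3),q.max(0).round(3))
    q=sel(.4,.47,-.4,-.27,.03,.06);print("coverR knob",q.mean(0).round(4),q[:,2].max().round(4))
    for k,b in dict(potL=(.38,.48,-.1,0,.06,.085),potM=(.48,.58,-.3,-.2,.06,.085),potR=(.41,.51,-.47,-.37,.06,.085)).items():
        q=sel(*b); (xy),r=cv2.minEnclosingCircle(q[:,:2].astype(np.float32)); print(k,len(q),np.round(xy,4),round(r,4),np.median(q[:,2]).round(4))
E
```

```text
top handle 163 mid [ 0.6565 -0.0034  0.1009] mean [ 0.6564 -0.0034  0.105 ] slope deg 2.29 x at y0 0.6566
top bar 454 mid [7.554e-01 1.000e-04 1.722e-01] mean [7.538e-01 2.000e-04 1.730e-01] slope deg 2.12 x at y0 0.7538
door z [-0.004  0.083  0.104]
knob 78 [ 0.6303 -0.16    0.0809] [ 0.609 -0.177  0.063] [ 0.653 -0.151  0.087]
coverR knob [ 0.4392 -0.3293  0.0461] 0.0551
potL 84 [ 0.4277 -0.0488] 0.0305 0.0719
potM 83 [ 0.53   -0.2548] 0.0301 0.0725
potR 88 [ 0.4651 -0.4213] 0.0302 0.0721
scene handle 120 mid [ 0.6576 -0.0066  0.0996] mean [ 0.657  -0.0081  0.1027] slope deg 0.44 x at y0 0.657
scene bar 286 mid [7.549e-01 4.000e-04 1.695e-01] mean [ 0.7535 -0.004   0.1717] slope deg 1.83 x at y0 0.7536
door z [-0.004  0.076  0.102]
knob 84 [ 0.6306 -0.1644  0.0764] [ 0.611 -0.172  0.063] [ 0.657 -0.154  0.087]
coverR knob [ 0.4367 -0.3273  0.0433] 0.0585
potL 143 [ 0.4263 -0.0504] 0.0318 0.0681
potM 141 [ 0.5327 -0.2562] 0.0322 0.0687
potR 161 [ 0.4654 -0.4224] 0.0322 0.069
```

```bash
python3 -m jog '[[[1,0,0,-1,1],[1,0,0,-1,1],[1,0,-1,0,1],[1,0,-1,0,1],[1,0,-1,0,1],[1,0,-1,0,1],[1,0,-1,0,1],[1,0,-1,0,1]]]'
```

```text
time: 1.15
position: [0.0878, 0.4301, 0.3024]
tool_rot: [1.658, 2.668, 0.0]
ft_force: [-0.5, 0.5, -0.1]
grip_width: 1.003
```

```bash
cat >> h.py <<'E'
def yaw(T): return np.degrees(np.arctan2(T[1,1],T[0,1]))  # azimuth of tool y
def to(p,az=None):
    """shift in tool axes, units of 40 mm, and turn units of 5 deg cw"""
    T=tcp(); d=(np.asarray(p)-T[:3,3])@T[:3,:3]/.04
    t=None if az is None else (((yaw(T)-az)+180)%360-180)/5
    print("shift",d.round(2),"turn",None if t is None else round(t,2),"at",T[:3,3].round(4),"yaw",yaw(T).round(2)); return d,t
E
python3 -m jog '[[[1,-0.934,0.834,0,0],[1,-0.934,0.834,0,0],[1,-0.934,0.834,0,0],[1,-0.934,0.834,0,0],[1,-0.934,0.834,0,0],[1,-0.934,0.834,0,0],[1,-0.934,0.834,0,0],[1,-0.934,0.834,0,0]]]'
python3 -m jog '[[[1,-0.98,-0.09,0,0],[1,-0.98,-0.09,0,0],[1,-0.98,-0.09,0,0],[1,-0.98,-0.09,0,0],[1,-0.98,-0.09,0,0],[1,-0.98,-0.09,0,0],[1,-0.98,-0.09,0,0],[1,-0.98,-0.09,0,0],[1,-0.98,-0.09,0,0],[1,-0.98,-0.09,0,0]]]'
python3 -m jog '[[[1,-0.8,0,0,0],[1,-0.8,0,0,0],[0.5,0,0,0,1],[0.5,0,0,0,1],[0.5,0,0,0,1],[0.5,0,0,0,1],[0.5,0,0,0,1],[0.5,0,0,0,1],[0.5,0,0,0,1],[0.5,0,0,0,1]]]'
python3 -m jog '[[[0.5,0,0,0,1],[0.5,0,0,0,1],[0.5,0,0,0,1],[0.5,0,0,0,1],[0.5,0,0,0,1],[0.5,0,0,0,1],[0.5,0,0,0,1],[0.5,0,0,0,1],[0.5,0,0,0,1],[0.5,0,0,0,1]]]'
python3 -m jog '[[[0.5,0,0,0,1],[0.5,0,0,0,1],[0.5,0,0,0,1],[0.5,0,0,0,1],[0.5,0,0,0,1],[0.5,0,0,0,0.7],[0.5,0,0,0,0]]]'
python3 -c "
from h import *
to((.6305,-.162,.2),-92.1); c=cam('wrist'); save(c[0],'w1.png'); print(get_state()['joint_positions'].round(2)); print(proj(c,[(.6305,-.162,.082)]))
P=cloud(c).reshape(-1,3); q=P[(abs(P[:,0]-.63)<.04)&(abs(P[:,1]+.162)<.04)&(P[:,2]>.07)&(P[:,2]<.1)]; print(q.mean(0),(q.max(0)+q.min(0))/2,q.min(0),q.max(0))
q=P[(abs(P[:,0]-.63)<.05)&(P[:,1]<-.19)&(P[:,1]>-.3)]; print('door',q[q[:,2]>.03].max(0),q[:,2].max())
"
```

```text
time: 2.15
position: [0.4621, 0.2818, 0.3025]
tool_rot: [-1.654, -2.671, -0.0]
ft_force: [-0.3, 0.4, -0.3]
grip_width: 0.997
time: 3.4
position: [0.6036, -0.0854, 0.3023]
tool_rot: [-1.653, -2.671, -0.0]
ft_force: [0.9, -1.0, -0.1]
grip_width: 1.0
time: 4.65
position: [0.6317, -0.1415, 0.3022]
tool_rot: [-2.47, -1.941, 0.001]
ft_force: [-0.0, -0.2, -0.2]
grip_width: 0.499
time: 5.9
position: [0.6317, -0.1415, 0.3022]
tool_rot: [-3.059, -0.715, 0.001]
ft_force: [-0.0, 0.5, -0.2]
grip_width: 0.5
time: 6.78
position: [0.6318, -0.1415, 0.3022]
tool_rot: [-3.141, 0.054, 0.001]
ft_force: [0.1, 0.2, -0.7]
grip_width: 0.499
shift [-0.01  0.51  2.55] turn 0.02 at [ 0.6318 -0.1415  0.3022] yaw -91.98
[-0.59  0.45  1.1   1.36 -0.4   1.56 -1.13]
[[269.74072704 170.47335229]]
[ 0.63468149 -0.16035983  0.08097197] [ 0.63307162 -0.1606796   0.07707889] [ 0.60992972 -0.16894731  0.07001856] [ 0.65621352 -0.15241189  0.08413922]
door [ 0.67999978 -0.19000385  0.41624545] 0.41624545110393607
```

View pics/w1.png

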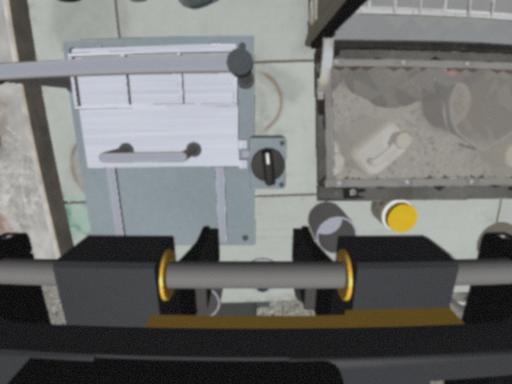

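The knob bar is at pixel (268,166), which agrees with (0.633,-0.161). The oven door's left edge is at column 318, clear of the fingers. I'll descend and grip.

```bash
python3 -m jog '[[[0.5,0.03,0.47,0.8,0],[0.5,0,0,0.9,0],[0.5,0,0,0.9,0],[0.5,0,0,0.9,0],[0.5,0,0,0.9,0],[0.5,0,0,0.9,0],[0.5,0,0,0.5,0],[0.5,0,0,0.4,0],[0.5,0,0,0,0]]]'
python3 -m jog '[[[0,0,0,0,0],[0,0,0,0,0],[0,0,0,0,0],[0,0,0,0,0]]]' 25
```

```text
time: 7.95
position: [0.6332, -0.161, 0.0553]
tool_rot: [3.141, -0.056, 0.003]
ft_force: [0.3, 0.4, 0.8]
grip_width: 0.503
time: 8.45
position: [0.6329, -0.1587, 0.0546]
tool_rot: [-3.139, 0.054, -0.001]
ft_force: [-0.3, 3.5, 1.2]
grip_width: 0.162
```

```bash
python3 -m jog '[[[0,0,-0.05,0,-1],[0,0,0,0,-1],[0,0,0,0,-1],[0,0,0,0,-1],[0,0,0,0,-1],[0,0,0,0,-1],[0,0,0,0,-1],[0,0,0,0,-1]]]'
python3 -m jog '[[[0,0,0,0,-1],[0,0,0,0,-1],[0,0,0,0,-1],[0,0,0,0,-1],[0,0,0,0,-1],[0,0,0,0,-1],[0,0,0,0,-1],[0,0,0,0,-1],[0,0,0,0,0]]]'
python3 -c "
from h import *
s=get_state();print(s['torque'],s['ft_force']);to((.63,-.16,.2))"
```

```text
time: 9.45
position: [0.633, -0.1589, 0.0546]
tool_rot: [2.968, 1.025, 0.002]
ft_force: [1.8, 0.1, -1.3]
grip_width: 0.155
time: 10.58
position: [0.6332, -0.159, 0.0546]
tool_rot: [2.442, 1.974, 0.002]
ft_force: [2.8, -0.9, -2.0]
grip_width: 0.159
[-0.20799974 -0.60494099  0.03136015] [ 2.79194617 -0.85779678 -1.96800979]
shift [-0.04 -0.07 -3.63] turn None at [ 0.6332 -0.159   0.0546] yaw -12.09
```

```bash
python3 -m jog '[[[0.4,0,0,0,0],[0.4,0,0,0,0],[0.4,0,0,-0.8,0],[0.4,0,0,-0.9,0],[0.4,0,0,-0.9,0],[0.4,0,0,-0.9,0],[0,0,0,0,1],[0,0,0,0,1],[0,0,0,0,1],[0,0,0,0,1]]]'
python3 -m jog '[[[0,0,0,0,1],[0,0,0,0,1],[0,0,0,0,1],[0,0,0,0,1],[0,0,0,0,1],[0,0,0,0,1],[0,0,0,0,1],[0,0,0,0,1],[0,0,0,0,1],[0,0,0,0,1]]]'
python3 -m jog '[[[0,0,0,0,1],[0,0,0,0,1],[0,0.26,-0.95,0,0],[0,0.26,-0.98,0,0],[0,0.26,-0.98,0,0],[0,0.26,-0.98,0,0],[0,0,0,0,0]]]'
python3 -c "
from h import *
to((.6785,-.004,.072),-92.1); c=cam('wrist'); save(c[0],'w2.png'); print(get_state()['joint_positions'].round(2)); print(proj(c,[(.6567,-.004,.1),(.6305,-.16,.082)]))
P=cloud(c).reshape(-1,3); q=P[(abs(P[:,0]-.657)<.02)&(abs(P[:,1]+.004)<.03)&(P[:,2]>.095)&(P[:,2]<.115)]; print(len(q),q.mean(0),q.min(0),q.max(0))
"
```

```text
time: 11.82
position: [0.6321, -0.1586, 0.1945]
tool_rot: [-2.751, -1.517, 0.001]
ft_force: [-0.0, 0.9, 0.1]
grip_width: 0.048
time: 13.08
position: [0.6321, -0.1585, 0.1945]
tool_rot: [-3.134, -0.213, 0.001]
ft_force: [-0.4, 0.4, -0.5]
grip_width: 0.005
time: 13.95
position: [0.6802, 0.0013, 0.1937]
tool_rot: [-3.139, 0.044, 0.002]
ft_force: [-0.7, -0.4, 0.3]
grip_width: 0.008
shift [-0.04  0.14  3.04] turn 0.1 at [0.6802 0.0013 0.1937] yaw -91.61
[-0.69  0.54  0.95  1.44 -0.44  1.39 -1.33]
[[260.16160984 222.00776556]
 [413.94508404 235.35305747]]
837 [ 0.65952396 -0.00395263  0.10431225] [ 0.65227978 -0.03380266  0.09866899] [0.66478837 0.02599556 0.10731699]
```

```bash
python3 -m jog '[[[0,0.05,0.1,0.7,0.1],[0,0,0,0.8,0],[0,0,0,0.8,0],[0,0,0,0.7,0],[0,0,0,0,0],[0,-0.3,0,0,0],[0,-0.35,0,0,0],[0,-0.4,0,0,0],[0,-0.4,0,0,0],[0,-0.4,0,0,0]]]'
python3 -m jog '[[[0,-0.4,0,0,0],[0,-0.4,0,0,0],[0,-0.3,0,0,0],[0,-0.2,0,0,0],[0,-0.1,0,0,0],[0,0,0,0,0],[0,0,0,0,0]]]'
```

```text
time: 15.25
position: [0.6086, -0.0071, 0.0769]
tool_rot: [3.14, -0.071, 0.009]
ft_force: [3.1, -3.0, -1.1]
grip_width: 0.007
time: 16.12
position: [0.5548, -0.0032, 0.0758]
tool_rot: [3.14, -0.069, 0.012]
ft_force: [8.6, -1.9, -0.6]
grip_width: 0.002
```

```bash
python3 -m jog '[[[0,0.2,0,0,0],[0,0,0,-0.8,0],[0,0,0,-1,0],[0,0,0,-1,0],[0.5,0,0,-1,0],[1,0,0,-1,0],[1,0,0,-0.8,0],[1,-0.2,0,0,0],[1,0,0,0,0]]]'
python3 - <<'E'
from h import *
to((.53,-.255,.3),-92.1); c=cam('wrist'); save(cv2.resize(c[0][:240],None,fx=1.5,fy=1.5),'w3.png'); save(c[0],'w3full.png')
np.savez("pics/w3.npz",im=c[0],d=c[1],K=c[2],k1=c[3],T=c[4])
for z in(.03,.1):print(proj(c,[(.635,.076,z),(.635,0,z),(.635,-.076,z),(.5385,-.004,z)]).round(0).tolist())
P=cloud(c).reshape(-1,3); q=P[(abs(P[:,0]-.54)<.03)&(abs(P[:,1]+.004)<.035)&(P[:,2]>.095)&(P[:,2]<.115)]; print(len(q),q.mean(0),q.min(0),q.max(0))
q=P[(abs(P[:,0]-.755)<.03)&(abs(P[:,1]+.004)<.1)&(P[:,2]>.14)&(P[:,2]<.2)]; print(len(q),q.mean(0),q.min(0),q.max(0), np.degrees(np.arctan(np.polyfit(q[:,1],q[:,0],1)[0])))
E
```

```text
time: 17.25
position: [0.5503, -0.0024, 0.2976]
tool_rot: [-3.14, 0.068, 0.004]
ft_force: [-0.1, 0.4, 0.7]
grip_width: 0.49
shift [-0.23  6.33 -0.07] turn -0.08 at [ 0.5503 -0.0024  0.2976] yaw -92.49
[[195.0, 106.0], [250.0, 103.0], [305.0, 101.0], [256.0, 171.0]]
[[184.0, 105.0], [249.0, 102.0], [314.0, 99.0], [256.0, 183.0]]
536 [ 0.53870276 -0.00335293  0.104401  ] [ 0.53168972 -0.03894619  0.09952553] [0.54462212 0.03074652 0.10788286]<stdin>:6: RuntimeWarning: Mean of empty slice.
  ret = um.true_divide(
Traceback (most recent call last):
ValueError: zero-size array to reduction operation minimum which has no identity
```

View pics/w3.png

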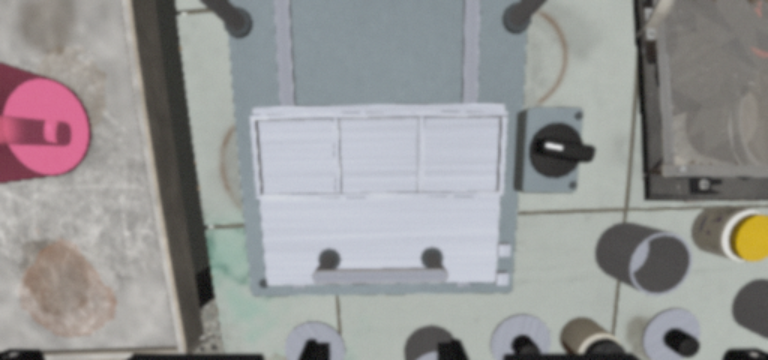

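The carriage is fully out. The fences are at crop columns 257/340/420/503 and rows 112–193. Next: convert them to bay centres and measure the pots from this view.

```bash
python3 - <<'E'
from h import *
d=np.load("pics/w3.npz"); c=d["im"],d["d"],d["K"],float(d["k1"]),d["T"]
P=cloud(c)
# fence tops: points higher than deck
R2=P.reshape(-1,3); q=R2[(abs(R2[:,0]-.64)<.08)&(abs(R2[:,1])<.14)]
print("deck z pct",np.percentile(q[:,2],[5,25,50,75,95,99]).round(4))
g=cv2.cvtColor(c[0],cv2.COLOR_RGB2GRAY).astype(int)
print("row profile y~100", [(u,g[95:108,u].mean().round()) for u in range(165,342) if abs(g[95:108,u].mean()-g[95:108,u-3].mean())>8])
print("col profile", [(v,g[v,230:275].mean().round()) for v in range(60,140) if abs(g[v,230:275].mean()-g[v-2,230:275].mean())>6])
for n,u in [("left",(298/1.5,152/1.5)),("mid",(380/1.5,152/1.5)),("right",(461.5/1.5,152/1.5))]: print(n,onplane(c,u,.04).round(4),onplane(c,u,.03).round(4))
for nm,b in dict(potM=(.48,.58,-.3,-.2)).items():
    q=R2[(R2[:,0]>b[0])&(R2[:,0]<b[1])&(R2[:,1]>b[2])&(R2[:,1]<b[3])&(R2[:,2]>.064)&(R2[:,2]<.085)].astype(np.float32)
    print(nm,len(q),cv2.minEnclosingCircle(q[:,:2].copy()),np.median(q[:,2]))
E
```

```text
deck z pct [0.0121 0.0405 0.3903 0.4052 0.4134 0.4168]
row profile y~100 [(167, np.float64(156.0)), (168, np.float64(177.0)), (169, np.float64(192.0)), (170, np.float64(191.0)), (171, np.float64(169.0)), (172, np.float64(141.0)), (173, np.float64(154.0)), (174, np.float64(185.0)), (175, np.float64(197.0)), (176, np.float64(200.0)), (177, np.float64(200.0)), (222, np.float64(193.0)), (226, np.float64(168.0)), (227, np.float64(182.0)), (228, np.float64(197.0)), (229, np.float64(201.0)), (230, np.float64(201.0)), (277, np.float64(187.0)), (278, np.float64(181.0)), (280, np.float64(197.0)), (281, np.float64(203.0)), (282, np.float64(203.0)), (331, np.float64(178.0)), (332, np.float64(146.0)), (333, np.float64(150.0)), (335, np.float64(197.0)), (336, np.float64(188.0)), (337, np.float64(164.0)), (338, np.float64(147.0)), (339, np.float64(142.0)), (340, np.float64(141.0)), (341, np.float64(138.0))]
col profile [(69, np.float64(165.0)), (70, np.float64(185.0)), (71, np.float64(193.0)), (72, np.float64(194.0)), (77, np.float64(185.0)), (78, np.float64(176.0)), (80, np.float64(191.0)), (81, np.float64(197.0)), (82, np.float64(198.0)), (118, np.float64(200.0)), (119, np.float64(203.0)), (127, np.float64(191.0)), (128, np.float64(191.0)), (130, np.float64(201.0))]
left [[0.6403 0.0691 0.04  ]] [[0.6406 0.071  0.03  ]]
mid [[ 0.6369 -0.0048  0.04  ]] [[ 0.6371 -0.0048  0.03  ]]
right [[ 0.634  -0.0783  0.04  ]] [[ 0.6342 -0.08    0.03  ]]
potM 535 ((0.5304750204086304, -0.25553110241889954), 0.03082282282412052) 0.07090393
```

```bash
python3 -m jog '[[[1,-0.03,0.9,0,0],[1,-0.03,0.9,0,0],[1,-0.03,0.9,0,0],[1,-0.03,0.9,0,0],[1,-0.03,0.9,0,0],[1,-0.03,0.9,0,0],[1,-0.05,0.92,0,0],[1,0,0,0.8,0],[1,0,0,0,0]]]'
python3 -c "
from h import *
to((.5303,-.2553,.041),-92); print(get_state()['joint_positions'].round(2))"
```

```text
time: 18.42
position: [0.5294, -0.254, 0.2634]
tool_rot: [-3.139, 0.071, 0.009]
ft_force: [0.5, 1.0, -0.0]
grip_width: 1.0
shift [0.06 0.04 5.56] turn -0.12 at [ 0.5294 -0.254   0.2634] yaw -92.59
[-0.53  0.31  1.16  1.58 -0.28  1.45 -0.97]
```

```bash
python3 -m jog '[[[1,0.05,0.04,0.9,0],[1,0,0,0.9,0],[1,0,0,0.9,0],[1,0,0,0.9,0],[1,0,0,0.9,0],[1,0,0,0.7,0],[1,0,0,0.35,0],[1,0,0,0,0],[0.5,0,0,0,0],[0,0,0,0,0]]]' 25
python3 -m jog '[[[0,0,0,0,0],[0,0,0,0,0],[0,0,0,0,0]]]' 
python3 -c "
from h import *
to((.5303,-.2553,.041),-92); print(get_state()['joint_positions'].round(2))"
```

```text
time: 19.68
position: [0.5339, -0.257, 0.0458]
tool_rot: [3.141, -0.069, 0.003]
ft_force: [-0.8, -0.4, -0.4]
grip_width: 0.854
time: 20.05
position: [0.5336, -0.2562, 0.045]
tool_rot: [-3.14, 0.069, -0.001]
ft_force: [-0.3, 1.3, 3.0]
grip_width: 0.704
shift [-0.08 -0.02  0.1 ] turn -0.1 at [ 0.5336 -0.2562  0.045 ] yaw -92.51
[-0.39  0.52  0.99  1.82 -0.5   1.07 -0.82]
```

```bash
python3 -m jog '[[[0,0,0,-0.5,0],[0,0,0,-0.9,0],[0,0,0,-0.9,0],[0,0,0,-0.9,0],[0,0,0,-0.9,0],[0,0,0,0,-1],[0,0,0,0,-1],[0,0,0,0,-1],[0,0,0,0,-1],[0,0,0,0,-1]]]'
python3 -m jog '[[[0,0,0,0,-1],[0,0,0,0,-1],[0,0,0,0,-1],[0,0,0,0,-1],[0,0,0,0,-1],[0,0,0,0,-1],[0,0,0,0,-1],[0,0,0,0,-1],[0,0,0,0,-1],[0,0,0,0,-1]]]'
python3 -m jog '[[[0,0,0,0,-1],[0,0,0,0,-1],[0,0,0,0,-1],[0,0,0,0,0]]]'
python3 -c "
from h import *
c=cam('wrist'); save(c[0],'w4.png'); T=tcp(); P=(cloud(c).reshape(-1,3)-T[:3,3])@T[:3,:3]
q=P[(abs(P[:,0])<.05)&(abs(P[:,1])<.05)&(P[:,2]>-.05)&(P[:,2]<0)]
print(len(q)); 
h=q[(q[:,2]>-.04)&(q[:,2]<-.02)]; print(len(h),h.min(0),h.max(0),np.median(q[:,2]))
to((.633,-.0795,.2),-2.1); print(get_state()['joint_positions'].round(2),get_state()['grip_width'])"
```

```text
time: 21.3
position: [0.5324, -0.2574, 0.2091]
tool_rot: [3.08, 0.614, -0.0]
ft_force: [0.4, 0.9, -2.2]
grip_width: 0.689
time: 22.55
position: [0.5324, -0.2575, 0.2091]
tool_rot: [2.532, 1.859, -0.001]
ft_force: [1.2, -0.4, -2.1]
grip_width: 0.69
time: 23.05
position: [0.5325, -0.2574, 0.209]
tool_rot: [2.272, 2.169, -0.0]
ft_force: [0.9, 0.2, -2.6]
grip_width: 0.695
6787
3192 [-0.03438503 -0.04322395 -0.03988096] [ 0.02553876  0.0423165  -0.02000087] -0.022407593917569732
shift [4.56 2.3  0.22] turn -0.12 at [ 0.5327 -0.2573  0.209 ] yaw -2.68
[-0.3   0.26  0.84  1.65 -0.2   1.32  0.52] 0.6921755635633221
```

View pics/w4.png

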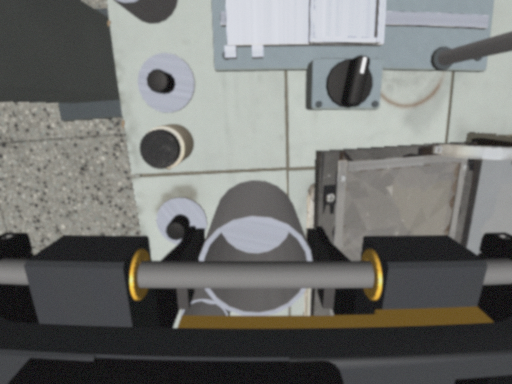

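The pot is held centred along y but sits 4.5 mm towards tool −x, so I'll compensate for that. Carrying it to the right bay.

```bash
python3 -m jog '[[[0,0.8,0.4,0,-0.12],[0,0.8,0.4,0,0],[0,0.8,0.4,0,0],[0,0.8,0.4,0,0],[0,0.8,0.4,0,0],[0,0.67,0.3,0,0],[0,0,0,0.8,0],[0,0,0,0.8,0],[0,0,0,0,0]]]'
python3 -c "
from h import *
to((.633,-.075,.0755),-2.1); print(get_state()['joint_positions'].round(2),get_state()['grip_width'])
c=cam('wrist'); save(c[0],'w5.png')"
```

```text
time: 24.22
position: [0.6295, -0.073, 0.142]
tool_rot: [-2.257, -2.18, 0.007]
ft_force: [-0.6, 0.2, -2.6]
grip_width: 0.69
shift [-0.05  0.1   1.66] turn 0.02 at [ 0.6295 -0.073   0.142 ] yaw -2.01
[-0.49  0.4   0.72  1.61 -0.28  1.23  0.25] 0.6897122560208419
```

View pics/w5.png

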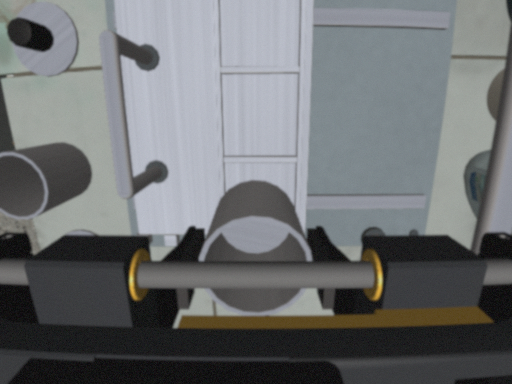

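```bash
python3 - <<'E'
from h import *
c=cam('wrist')
print(onplane(c,[(260,71),(260,157),(222,115),(300,115),(221,190)],.04).round(4))
E
```

```text
[[ 0.638   0.0328  0.04  ]
 [ 0.6358 -0.0398  0.04  ]
 [ 0.604  -0.002   0.04  ]
 [ 0.6716 -0.0043  0.04  ]
 [ 0.5988 -0.0693  0.04  ]]
```

```bash
python3 -m jog '[[[0,-0.05,0.11,0.5,0],[0,0,0,0.5,0],[0,0,0,0.3,0],[0,0,0,0.2,0],[0,0,0,0.12,0],[0,0,0,0,0]]]'
python3 -c "
from h import *
to((.634,-.075,.0755),-2.1); print(get_state()['ft_force'])"
```

```text
time: 25.08
position: [0.6357, -0.0754, 0.0796]
tool_rot: [-2.258, -2.183, 0.001]
ft_force: [-1.8, 1.2, -3.4]
grip_width: 0.696
shift [ 0.01 -0.04  0.1 ] turn 0.03 at [ 0.6357 -0.0754  0.0796] yaw -1.94
[-1.78426257  1.17639011 -3.4490802 ]
```

```bash
python3 -m jog '[[[0,0,0,0.1,0],[0,0,0,0.05,0],[0,0,0,0,0]]]'
python3 -m jog '[[[1,0,0,0,0],[1,0,0,0,0],[1,0,0,0,0],[1,0,0,-0.8,0],[1,0,0,-0.9,0],[1,0,0,-0.9,0],[1,0,0,-0.9,0],[1,0,0,-0.6,0],[1,0,0,0,0]]]'
python3 - <<'E'
from h import *
c=cam('wrist'); R2=cloud(c).reshape(-1,3)
def fit(x,y,z,r=.05):
    q=R2[(abs(R2[:,0]-x)<r)&(abs(R2[:,1]-y)<r)&(abs(R2[:,2]-z)<.01)].astype(np.float32); return len(q),cv2.minEnclosingCircle(q[:,:2].copy()),np.median(q[:,2])
print("placed",fit(.634,-.08,.102)); 
c=cam('top'); R2=cloud(c).reshape(-1,3); save(c[0],'top2.png')
print("top: placed",fit(.634,-.08,.102)," potL",fit(.427,-.05,.072)," potR",fit(.465,-.4215,.072))
to((.4275,-.0495,.3),-7)
for n,xy in dict(cL=(.438,.067),cM=(.436,-.148),cR=(.436,-.311)).items():
    q=R2[(abs(R2[:,0]-xy[0])<.05)&(abs(R2[:,1]-xy[1])<.045)&(abs(R2[:,2]-.046)<.006)]; print(n,len(q),q.mean(0).round(4))
E
```

```text
time: 25.45
position: [0.6383, -0.0746, 0.0766]
tool_rot: [2.256, 2.183, 0.007]
ft_force: [-1.5, 2.5, 7.0]
grip_width: 0.689
time: 26.58
position: [0.6372, -0.076, 0.2398]
tool_rot: [2.257, 2.181, 0.004]
ft_force: [0.4, 0.4, -1.0]
grip_width: 1.003
placed (690, ((0.6377490758895874, -0.07853703200817108), 0.030033275485038757), np.float32(0.10124361))
top: placed (42, ((0.6374378204345703, -0.08385735750198364), 0.02934175916016102), np.float32(0.10189085))  potL (84, ((0.4270942211151123, -0.04902002960443497), 0.030312612652778625), np.float32(0.07211226))  potR (82, ((0.46464842557907104, -0.4215428829193115), 0.03027188777923584), np.float32(0.072184294))
shift [ 0.47 -5.23 -1.57] turn 1.01 at [ 0.6357 -0.0754  0.237 ] yaw -1.94
cL 48 [0.4375 0.0758 0.0466]
cM 48 [ 0.437  -0.1466  0.047 ]
cR 51 [ 0.4355 -0.3154  0.0465]
```

```bash
python3 -m jog '[[[1,0.08,-0.87,0,0],[1,0.08,-0.87,0,0],[1,0.08,-0.87,0,0],[1,0.08,-0.87,0,0],[1,0.08,-0.87,0,0],[1,0.08,-0.87,0,0],[1,0,0,0.8,0],[1,0,0,0.8,0],[1,0,0,0,0]]]'
python3 -c "
from h import *
to((.427,-.0495,.045),-2.1); print(get_state()['joint_positions'].round(2))
c=cam('wrist'); R2=cloud(c).reshape(-1,3)
q=R2[(abs(R2[:,0]-.427)<.05)&(abs(R2[:,1]+.05)<.05)&(abs(R2[:,2]-.072)<.01)].astype(np.float32); print(len(q),cv2.minEnclosingCircle(q[:,:2].copy()),np.median(q[:,2]))
"
```

```text
time: 27.8
position: [0.4252, -0.0491, 0.171]
tool_rot: [-2.256, -2.181, 0.008]
ft_force: [0.4, 0.3, 0.3]
grip_width: 0.999
shift [-0.    0.06  3.15] turn 0.04 at [ 0.4252 -0.0491  0.171 ] yaw -1.92
[-0.7  -0.19  0.69  2.05  0.13  1.24 -0.1 ]
912 ((0.42541974782943726, -0.05041598528623581), 0.030045870691537857) 0.071261406
```

```bash
python3 -m jog '[[[1,-0.02,0.03,0.8,0],[1,0,0,0.8,0],[1,0,0,0.8,0],[1,0,0,0.5,0],[1,0,0,0.22,0],[1,0,0,0,0],[0.6,0,0,0,0],[0,0,0,0,0],[0,0,0,0,0],[0,0,0,0,0]]]' 25
python3 -m jog '[[[0,0,0,0,0],[0,0,0,-0.4,0],[0,0,0,-0.9,0],[0,0,0,-0.9,0],[0,0,0,-0.9,0],[0,0,0,-0.9,0],[0,0,0,0,0]]]'
python3 -c "
from h import *
c=cam('wrist'); T=tcp(); P=(cloud(c).reshape(-1,3)-T[:3,3])@T[:3,:3]
h=P[(abs(P[:,0])<.05)&(abs(P[:,1])<.032)&(P[:,2]>-.04)&(P[:,2]<-.015)]; print(len(h),h.min(0),h.max(0),np.median(h[:,2]))
to((.637-.0028+.0056,.0725,.2),-2.1); print(get_state()['joint_positions'].round(2),get_state()['grip_width'])"
```

```text
time: 29.1
position: [0.4287, -0.0498, 0.0491]
tool_rot: [-2.258, -2.183, 0.0]
ft_force: [-2.9, 0.5, 4.3]
grip_width: 0.681
time: 29.98
position: [0.4312, -0.05, 0.211]
tool_rot: [2.257, 2.181, 0.008]
ft_force: [0.4, 0.2, -3.4]
grip_width: 0.684
2882 [-0.03039484 -0.03198628 -0.03998331] [ 0.02918335  0.03198784 -0.01501104] -0.023830997115918448
shift [3.24 5.14 0.24] turn 0.03 at [ 0.4298 -0.05    0.2092] yaw -1.94
[-0.72 -0.22  0.68  2.    0.14  1.32 -0.11] 0.6888816006359524
```

```bash
python3 -m jog '[[[0,0.54,0.85,0,0],[0,0.54,0.85,0,0],[0,0.54,0.85,0,0],[0,0.54,0.85,0,0],[0,0.54,0.85,0,0],[0,0.54,0.85,0,0],[0,0,0,0.8,0],[0,0,0,0.8,0],[0,0,0,0.6,0],[0,0,0,0,0]]]'
python3 -c "
from h import *
to((.6395,.073,.0815),-2.1); print(get_state()['joint_positions'].round(2))"
```

```text
time: 31.28
position: [0.6345, 0.0721, 0.1165]
tool_rot: [-2.257, -2.181, 0.011]
ft_force: [-0.3, -0.2, -3.2]
grip_width: 0.686
shift [0.03 0.13 0.87] turn 0.03 at [0.6345 0.0721 0.1165] yaw -1.96
[-0.69  0.43  0.69  1.62 -0.29  1.2   0.03]
```

```bash
python3 -m jog '[[[0,0.02,0.06,0.4,0],[0,0,0,0.25,0],[0,0,0,0.2,0],[0,0,0,0.1,0],[0,0,0,0,0],[0,0,0,0,0]]]'
python3 -c "
from h import *
to((.6395,.073,.0795),-2.1); print(get_state()['ft_force'])"
```

```text
time: 32.02
position: [0.6402, 0.0734, 0.0835]
tool_rot: [2.258, 2.183, 0.001]
ft_force: [0.5, 0.2, -2.7]
grip_width: 0.688
shift [-0.01 -0.02  0.1 ] turn 0.03 at [0.6402 0.0734 0.0835] yaw -1.93
[ 0.5000231   0.17933599 -2.69395522]
```

```bash
python3 -m jog '[[[0,0,0,0.1,0],[0,0,0,0.04,0],[0,0,0,0,0]]]'
python3 -m jog '[[[1,0,0,0,0],[1,0,0,0,0],[1,0,0,0,0],[1,0,0,-0.8,0],[1,0,0,-0.9,0],[1,0,0,-0.9,0],[1,0,0,-0.9,0],[1,0,0,-0.6,0],[1,0,0,0,0]]]'
python3 - <<'E'
from h import *
c=cam('wrist'); R2=cloud(c).reshape(-1,3)
q=R2[(abs(R2[:,0]-.64)<.05)&(abs(R2[:,1]-.073)<.05)&(abs(R2[:,2]-.102)<.01)].astype(np.float32); print(len(q),cv2.minEnclosingCircle(q[:,:2].copy()),np.median(q[:,2]))
to((.4647,-.4215,.24),-42); print(get_state()['joint_positions'].round(2))
E
```

```text
time: 32.4
position: [0.6406, 0.0734, 0.0791]
tool_rot: [2.259, 2.183, 0.003]
ft_force: [-1.9, 0.3, 4.7]
grip_width: 0.682
time: 33.52
position: [0.641, 0.0732, 0.2433]
tool_rot: [2.257, 2.182, 0.005]
ft_force: [-0.2, 0.2, -1.0]
grip_width: 1.002
650 ((0.6405627131462097, 0.07286762446165085), 0.029941730201244354) 0.101209104
shift [-12.51  -3.96   0.03] turn 8.01 at [0.6401 0.0733 0.2416] yaw -1.94
[-0.71  0.35  0.72  1.46 -0.23  1.41 -0.02]
```

```bash
python3 -m jog '[[[1,-0.89,-0.28,0,0],[1,-0.89,-0.28,0,0],[1,-0.89,-0.28,0,0],[1,-0.89,-0.28,0,0],[1,-0.89,-0.28,0,0],[1,-0.89,-0.28,0,0],[1,-0.89,-0.28,0,0],[1,-0.89,-0.28,0,0],[1,-0.89,-0.28,0,0],[1,-0.89,-0.28,0,0]]]'
python3 -m jog '[[[1,-0.89,-0.28,0,0],[1,-0.89,-0.28,0,0],[1,-0.89,-0.28,0,0],[1,-0.89,-0.28,0.4,0],[1,0,0,0.8,0],[1,0,0,0.6,0],[1,0,0,0,0]]]'
python3 -c "
from h import *
to((.4647,-.4215,.045),-2.1); print(get_state()['joint_positions'].round(2))
c=cam('wrist'); R2=cloud(c).reshape(-1,3)
q=R2[(abs(R2[:,0]-.465)<.05)&(abs(R2[:,1]+.42)<.05)&(abs(R2[:,2]-.072)<.01)].astype(np.float32); print(len(q),cv2.minEnclosingCircle(q[:,:2].copy()),np.median(q[:,2]))
q=R2[(abs(R2[:,0]-.437)<.05)&(abs(R2[:,1]+.312)<.05)&(abs(R2[:,2]-.046)<.006)]; print(len(q),q.mean(0),q.max(0),q.min(0))
"
```

```text
time: 34.83
position: [0.5147, -0.2791, 0.2396]
tool_rot: [-2.257, -2.182, 0.002]
ft_force: [0.3, -0.3, -0.5]
grip_width: 1.001
time: 35.7
position: [0.4647, -0.4178, 0.1659]
tool_rot: [-2.255, -2.179, 0.002]
ft_force: [-0.1, 0.3, 1.0]
grip_width: 0.998
shift [-0.1   0.02  3.02] turn 0.03 at [ 0.4647 -0.4178  0.1659] yaw -1.96
[-0.02  0.42  0.91  1.61 -0.34  1.29  0.92]
961 ((0.46309882402420044, -0.42181986570358276), 0.030060123652219772) 0.07120153
549 [ 0.43385042 -0.31698595  0.04546495] [ 0.44515796 -0.30496883  0.04806831] [ 0.42224054 -0.32828453  0.04086707]
```

```bash
python3 -m jog '[[[1,-0.1,0,0.8,0],[1,0,0,0.8,0],[1,0,0,0.8,0],[1,0,0,0.4,0],[1,0,0,0.2,0],[1,0,0,0,0],[0.6,0,0,0,0],[0,0,0,0,0],[0,0,0,0,0],[0,0,0,0,0]]]' 25
python3 -m jog '[[[0,0,0,0,0],[0,0,0,-0.4,0],[0,0,0,-0.9,0],[0,0,0,-0.9,0],[0,0,0,-0.9,0],[0,0,0,-0.9,0],[0,0,0,0,0]]]'
python3 -c "
from h import *
c=cam('wrist'); T=tcp(); P=(cloud(c).reshape(-1,3)-T[:3,3])@T[:3,:3]
h=P[(abs(P[:,0])<.05)&(abs(P[:,1])<.032)&(P[:,2]>-.04)&(P[:,2]<-.015)]; print(len(h),h.min(0),h.max(0),np.median(h[:,2]))
to((.638,-.0035,.21),-2.1); print(get_state()['joint_positions'].round(2),get_state()['grip_width'])"
```

```text
time: 37.0
position: [0.4657, -0.4237, 0.0497]
tool_rot: [-2.259, -2.183, 0.0]
ft_force: [-2.5, -0.1, 3.4]
grip_width: 0.691
time: 37.88
position: [0.4676, -0.4249, 0.2129]
tool_rot: [2.254, 2.179, 0.003]
ft_force: [-0.1, -0.7, -3.2]
grip_width: 0.693
2717 [-0.02944691 -0.03196615 -0.03999012] [ 0.0307534   0.03199347 -0.01500023] -0.023806312617780257
shift [1.065e+01 3.920e+00 1.000e-02] turn 0.04 at [ 0.4668 -0.4238  0.2105] yaw -1.92
[-0.02  0.39  0.93  1.55 -0.32  1.36  0.91] 0.6929659909094892
```

```bash
python3 -m jog '[[[0,0.88,0.33,0,0],[0,0.88,0.33,0,0],[0,0.88,0.33,0,0],[0,0.88,0.33,0,0],[0,0.88,0.33,0,0],[0,0.88,0.33,0,0],[0,0.88,0.33,0,0],[0,0.88,0.33,0,0],[0,0.88,0.33,0,0],[0,0.88,0.33,0,0]]]'
python3 -m jog '[[[0,0.93,0.33,0,0],[0,0.93,0.33,0,0],[0,0,0,0,0],[0,0,0,0.7,0],[0,0,0,0.7,0],[0,0,0,0.4,0],[0,0,0,0,0]]]'
python3 -c "
from h import *
to((.639,-.003,.0815),-2.1); print(get_state()['joint_positions'].round(2))"
```

```text
time: 39.17
position: [0.6094, -0.0744, 0.2074]
tool_rot: [-2.257, -2.182, 0.003]
ft_force: [0.8, -0.5, -2.9]
grip_width: 0.692
time: 40.05
position: [0.6375, -0.003, 0.1355]
tool_rot: [-2.258, -2.181, 0.005]
ft_force: [-0.1, -0.8, -1.9]
grip_width: 0.691
shift [0.   0.04 1.35] turn 0.03 at [ 0.6375 -0.003   0.1355] yaw -1.97
[-0.63  0.43  0.76  1.61 -0.31  1.23  0.16]
```

```bash
python3 -m jog '[[[0,0,0,0.5,0],[0,0,0,0.4,0],[0,0,0,0.25,0],[0,0,0,0.18,0],[0,0,0,0.1,0],[0,0,0,0.04,0],[0,0,0,0,0]]]'
python3 -c "
from h import *
to((.639,-.003,.0795),-2.1); print(get_state()['ft_force'])"
```

```text
time: 40.92
position: [0.6393, -0.0027, 0.0797]
tool_rot: [2.259, 2.183, 0.002]
ft_force: [-1.8, 0.1, 3.9]
grip_width: 0.695
shift [-0.01 -0.01  0.  ] turn 0.03 at [ 0.6393 -0.0027  0.0797] yaw -1.94
[-1.81841345  0.12063404  3.94358039]
```

```bash
python3 -m jog '[[[1,0,0,0,0],[1,0,0,0,0],[1,0,0,0,0],[1,0,0,-0.8,0],[1,0,0,-0.9,0],[1,0,0,-0.9,0],[1,0,0,-0.9,0],[1,0,0,-0.9,0],[1,0,0,0,0]]]'
cat >> h.py <<'E'
def knobs(c,z=.046,box=(.38,.5,-.45,.15)):
    """black knob tops: dark points at height z, blob centres"""
    P=cloud(c); g=c[0].max(2); m=(g<75)&(abs(P[...,2]-z)<.006)&(P[...,0]>box[0])&(P[...,0]<box[1])&(P[...,1]>box[2])&(P[...,1]<box[3])
    n,l,st,ce=cv2.connectedComponentsWithStats(m.astype(np.uint8))
    for i in range(1,n):
        q=P[l==i]
        if len(q)>8: print("knob",len(q),((q.min(0)+q.max(0))/2).round(4),np.ptp(q[:,:2],axis=0).round(3))
E
python3 - <<'E'
from h import *
c=cam('wrist'); R2=cloud(c).reshape(-1,3)
for y in (-.0785,-.003,.073):
    q=R2[(abs(R2[:,0]-.64)<.05)&(abs(R2[:,1]-y)<.034)&(abs(R2[:,2]-.102)<.006)].astype(np.float32); 
    if len(q): print(len(q),cv2.minEnclosingCircle(q[:,:2].copy()),np.median(q[:,2]))
knobs(c)
c=cam('top'); print("top"); knobs(c); 
to((.4337,-.3166,.24),-2)
E
```

```text
time: 42.05
position: [0.6407, -0.0031, 0.2579]
tool_rot: [2.256, 2.181, 0.008]
ft_force: [0.2, -0.6, 0.5]
grip_width: 0.999
403 ((0.6381261348724365, -0.07825466990470886), 0.030199337750673294) 0.1013838
531 ((0.6390455365180969, -0.0008371316944248974), 0.029955366626381874) 0.10147098
573 ((0.6407113075256348, 0.07261413335800171), 0.03012431599199772) 0.10150511
knob 268 [0.4376 0.0756 0.0442] [0.022 0.02 ]
top
knob 30 [0.4367 0.0729 0.0465] [0.015 0.019]
knob 17 [ 0.4361 -0.1479  0.0478] [0.012 0.012]
knob 15 [ 0.4347 -0.3141  0.0455] [0.009 0.012]
shift [-8.02 -4.86  0.35] turn 0.01 at [ 0.6388 -0.0027  0.2543] yaw -1.94
```

All three pots stand in their bays with rims at 0.101. Now the covers, starting with the left one.

```bash
python3 -m jog '[[[0.6,0.29,-0.85,0,0],[0.6,0.29,-0.85,0,0],[0.6,0.29,-0.85,0,0],[0.6,0.29,-0.85,0,0],[0.6,0.29,-0.85,0,0],[0.6,0.29,-0.85,0,0],[0.6,0,0,0.8,0],[0.6,0,0,0.8,0],[0.6,0,0,0.8,0],[0.6,0,0,0,0]]]'
python3 -c "
from h import *
c=cam('wrist'); knobs(c); to((.4376,.0745,.019),-2.1); print(get_state()['joint_positions'].round(2))"
```

```text
time: 43.4
position: [0.4346, 0.073, 0.1556]
tool_rot: [-2.257, -2.182, 0.01]
ft_force: [-0.0, 0.7, 0.5]
grip_width: 0.598
knob 412 [0.4362 0.0771 0.0444] [0.021 0.022]
shift [0.03 0.05 3.46] turn 0.03 at [0.4361 0.0734 0.1574] yaw -1.93
[-0.97 -0.13  0.7   2.04  0.09  1.2  -0.34]
```

```bash
python3 -m jog '[[[0.6,0.06,0.02,0.8,0],[0.6,0,0,0.8,0],[0.6,0,0,0.8,0],[0.6,0,0,0.6,0],[0.6,0,0,0.3,0],[0.6,0,0,0.13,0],[0.6,0,0,0,0],[0.1,0,0,0,0],[0,0,0,0,0],[0,0,0,0,0]]]' 25
python3 -m jog '[[[0,0,0,0,0],[0,0,0,-0.4,0],[0,0,0,-0.9,0],[0,0,0,-0.9,0],[0,0,0,-0.9,0],[0,0,0,-0.9,0],[0,0,0,-0.9,0],[0,0,0,0,0]]]'
cat >> h.py <<'E'
def held(c):
    T=tcp(); P=(cloud(c)-T[:3,3])@T[:3,:3]; im=c[0].astype(int)
    h=P[(abs(P[...,0])<.045)&(abs(P[...,1])<.04)&(P[...,2]>-.012)&(P[...,2]<.014)&(im.min(2)>110)]
    if len(h)>20:
        (x,y),r=cv2.minEnclosingCircle(h[:,:2].astype(np.float32).copy()); print("disc",len(h),"min",h.min(0).round(4),"max",h.max(0).round(4),"circle",round(x,4),round(y,4),round(r,4))
        A=np.c_[h[:,:2],np.ones(len(h))]; print("plane",np.linalg.lstsq(A,h[:,2],rcond=None)[0].round(4))
E
python3 -c "
from h import *
c=cam('wrist'); held(c); save(c[0],'w6.png')
to((.6407,.0726,.21),-2.1); print(get_state()['joint_positions'].round(2),get_state()['grip_width'])"
```

```text
time: 44.7
position: [0.4385, 0.0763, 0.0217]
tool_rot: [2.259, 2.184, 0.001]
ft_force: [-0.3, -0.8, 0.5]
grip_width: 0.34
time: 45.7
position: [0.4401, 0.0763, 0.2207]
tool_rot: [2.258, 2.182, 0.01]
ft_force: [-0.0, 0.7, -1.1]
grip_width: 0.27
disc 3933 min [-0.011  -0.0315 -0.0104] max [0.0328 0.0337 0.0091] circle 0.0002 0.0011 0.0329
plane [ 0.0111 -0.0043  0.0055]
shift [0.09 5.05 0.23] turn 0.03 at [0.4389 0.0761 0.2187] yaw -1.96
[-1.   -0.19  0.69  1.96  0.12  1.33 -0.38] 0.27069031361029533
```

View pics/w6.png

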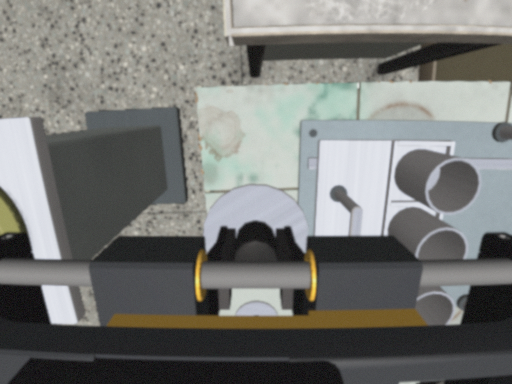

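The cover is held level and centred (disc centre within 1 mm).

```bash
python3 -m jog '[[[0,0.02,0.84,0,0],[0,0.02,0.84,0,0],[0,0.02,0.84,0,0],[0,0.02,0.84,0,0],[0,0.01,0.84,0,0],[0,0,0.85,0,0],[0,0,0,0.7,0],[0,0,0,0.7,0],[0,0,0,0.3,0],[0,0,0,0,0]]]'
python3 -c "
from h import *
to((.6407,.0726,.1115),-2.1); print(get_state()['grip_width']); held(cam('wrist'))"
```

```text
time: 47.0
position: [0.6392, 0.0727, 0.1481]
tool_rot: [-2.258, -2.182, 0.004]
ft_force: [0.5, -0.6, -1.1]
grip_width: 0.267
shift [-0.    0.04  0.91] turn 0.03 at [0.6392 0.0727 0.1481] yaw -1.95
0.26735285622031324
disc 3899 min [-0.0114 -0.0338 -0.0108] max [0.0323 0.0317 0.0126] circle -0.0002 -0.0011 0.033
plane [ 0.0099 -0.0007  0.0089]
```

```bash
python3 -m jog '[[[0,0,0.03,0.4,0],[0,0,0,0.25,0],[0,0,0,0.15,0],[0,0,0,0.1,0],[0,0,0,0.05,0],[0,0,0,0,0]]]'
python3 -c "
from h import *
to((.6407,.0726,.1115),-2.1); s=get_state(); print(s['grip_width'],s['ft_force'])"
```

```text
time: 47.8
position: [0.6426, 0.0728, 0.1135]
tool_rot: [2.258, 2.183, 0.004]
ft_force: [-1.7, 0.4, 6.6]
grip_width: 0.269
shift [-0.01 -0.05  0.05] turn 0.03 at [0.6426 0.0728 0.1135] yaw -1.94
0.26920173919732465 [-1.67668781  0.43642976  6.56924946]
```

```bash
python3 -m jog '[[[0.6,0,0,0,0],[0.6,0,0,0,0],[0.6,0,0,0,0],[0.6,0,0,-0.6,0],[0.6,0,0,-0.9,0],[0.6,0,0,-0.9,0],[0.6,0,0,-0.6,0],[0.6,0,0,0,0]]]'
cat >> h.py <<'E'
def seat(c,x,y):
    P=cloud(c); im=c[0].astype(int)
    m=(abs(P[...,0]-x)<.036)&(abs(P[...,1]-y)<.036)&(abs(P[...,2]-.106)<.012)&(im.min(2)>90); q=P[m]
    (a,b),r=cv2.minEnclosingCircle(q[:,:2].astype(np.float32).copy()); A=np.c_[q[:,0]-x,q[:,1]-y,np.ones(len(q))]
    w=np.ones(len(q),bool)
    for _ in range(4):
        p=np.linalg.lstsq(A[w],q[w,2],rcond=None)[0]; e=q[:,2]-A@p; w=abs(e)<max(.0015,2*np.median(abs(e)))
    print("disc",len(q),w.sum(),"centre",round(a,4),round(b,4),round(r,4),"tilt deg",np.degrees(np.arctan(np.hypot(*p[:2]))).round(2),"z",p[2].round(4))
E
python3 - <<'E'
from h import *
c=cam('wrist'); seat(c,.641,.0726); knobs(c,.138,(.55,.7,-.15,.15))
c=cam('top'); seat(c,.641,.0726); knobs(c)
to((.4361,-.148,.24),-2.1)
E
```

```text
time: 48.8
position: [0.6426, 0.0727, 0.2333]
tool_rot: [2.257, 2.182, 0.005]
ft_force: [-0.0, 0.3, -0.8]
grip_width: 0.601
disc 2612 2500 centre 0.6423 0.0727 0.0329 tilt deg 0.03 z 0.1058
knob 463 [0.6419 0.0738 0.1358] [0.021 0.022]
disc 280 230 centre 0.6422 0.0743 0.0333 tilt deg 1.75 z 0.1063
knob 20 [ 0.4361 -0.1465  0.0464] [0.012 0.015]
knob 16 [ 0.4347 -0.3141  0.0476] [0.009 0.012]
shift [-5.69 -4.94 -0.23] turn 0.03 at [0.6411 0.0729 0.2305] yaw -1.93
```

Left cover seated: disc top at 0.1058, tilt 0.03°. Next cover.

```bash
python3 -m jog '[[[0.6,-0.81,-0.705,0,0],[0.6,-0.81,-0.705,0,0],[0.6,-0.81,-0.705,0,0],[0.6,-0.81,-0.705,0,0],[0.6,-0.81,-0.705,0,0],[0.6,-0.81,-0.705,0,0],[0.6,-0.81,-0.705,0,0],[0.6,0,0,0.8,0],[0.6,0,0,0.8,0],[0.6,0,0,0,0]]]'
python3 -c "
from h import *
c=cam('wrist'); knobs(c); to((.4361,-.147,.0215),-2.1); print(get_state()['joint_positions'].round(2))"
```

```text
time: 50.15
position: [0.4338, -0.1466, 0.1648]
tool_rot: [-2.256, -2.181, 0.007]
ft_force: [-0.3, -0.6, 0.0]
grip_width: 0.6
knob 395 [ 0.4348 -0.1464  0.0438] [0.021 0.022]
knob 14 [ 0.4313 -0.1937  0.043 ] [0.007 0.002]
shift [-0.    0.03  3.62] turn 0.03 at [ 0.4353 -0.1469  0.1664] yaw -1.93
[-0.8  -0.15  1.01  2.    0.14  1.22  0.12]
```

```bash
python3 -m jog '[[[0.6,-0.02,0,0.8,0],[0.6,0,0,0.8,0],[0.6,0,0,0.8,0],[0.6,0,0,0.7,0],[0.6,0,0,0.35,0],[0.6,0,0,0.17,0],[0.6,0,0,0,0],[0.1,0,0,0,0],[0,0,0,0,0],[0,0,0,0,0]]]' 25
python3 -m jog '[[[0,0,0,0,0],[0,0,0,0,0],[0,0,0,-0.4,0],[0,0,0,-0.9,0],[0,0,0,-0.9,0],[0,0,0,-0.9,0],[0,0,0,-0.9,0],[0,0,0,-0.9,0],[0,0,0,0,0]]]'
python3 -c "
from h import *
c=cam('wrist'); held(c)
to((.639,-.002,.22),-2.1); print(get_state()['joint_positions'].round(2),get_state()['grip_width'])"
```

```text
time: 51.45
position: [0.4368, -0.1478, 0.0229]
tool_rot: [2.258, 2.184, 0.002]
ft_force: [0.3, -0.3, -0.1]
grip_width: 0.345
time: 52.58
position: [0.4381, -0.1482, 0.2206]
tool_rot: [2.257, 2.182, 0.007]
ft_force: [0.5, -0.8, -1.3]
grip_width: 0.266
disc 3993 min [-0.0111 -0.0318 -0.0119] max [0.0331 0.0338 0.0106] circle 0.0007 0.0009 0.033
plane [ 0.0121 -0.0031  0.007 ]
shift [ 3.82  4.93 -0.01] turn 0.03 at [ 0.4369 -0.1481  0.2189] yaw -1.94
[-0.86 -0.24  1.01  1.93  0.21  1.34  0.05] 0.269057798117969
```

```bash
python3 -m jog '[[[0,0.54,0.7,0,0],[0,0.54,0.7,0,0],[0,0.54,0.7,0,0],[0,0.54,0.7,0,0],[0,0.54,0.7,0,0],[0,0.55,0.71,0,0],[0,0.55,0.72,0,0],[0,0,0,0.7,0],[0,0,0,0.7,0],[0,0,0,0.3,0]]]'
python3 -m jog '[[[0,0,0,0,0]]]'
python3 -c "
from h import *
to((.639,-.002,.1145),-2.1); print(get_state()['grip_width']); c=cam('wrist'); held(c)
P=cloud(c).reshape(-1,3); q=P[(abs(P[:,0]-.64)<.05)&(abs(P[:,1]+.002)<.034)&(abs(P[:,2]-.102)<.006)]; print(len(q),q.min(0),q.max(0))"
```

```text
time: 53.88
position: [0.6367, -0.0029, 0.147]
tool_rot: [-2.258, -2.181, 0.007]
ft_force: [0.0, -0.3, -1.4]
grip_width: 0.272
time: 54.0
position: [0.6377, -0.0028, 0.1491]
tool_rot: [-2.258, -2.182, 0.004]
ft_force: [0.5, -1.0, -0.9]
grip_width: 0.267
shift [0.02 0.03 0.87] turn 0.03 at [ 0.6377 -0.0028  0.1491] yaw -1.96
0.26745020027591726
disc 3951 min [-0.0111 -0.0338 -0.012 ] max [0.0335 0.0317 0.0138] circle 0.0007 -0.0011 0.0329
plane [0.0104 0.0007 0.0102]
410 [0.61654918 0.00591053 0.09606129] [0.66908463 0.02899321 0.10347336]
```

```bash
python3 -m jog '[[[0,0.03,0.02,0.4,0],[0,0,0,0.25,0],[0,0,0,0.12,0],[0,0,0,0.08,0],[0,0,0,0.05,0],[0,0,0,0,0]]]'
python3 -c "
from h import *
to((.639,-.002,.1145),-2.1); s=get_state(); print(s['grip_width'],s['ft_force'])"
```

```text
time: 54.8
position: [0.6397, -0.0016, 0.1148]
tool_rot: [2.258, 2.183, 0.001]
ft_force: [0.5, 0.5, -1.2]
grip_width: 0.267
shift [-0.01 -0.02  0.01] turn 0.03 at [ 0.6397 -0.0016  0.1148] yaw -1.94
0.2672270772583468 [ 0.47846823  0.47343065 -1.23986185]
```

```bash
python3 -m jog '[[[0,0,0,0.06,0],[0,0,0,0.04,0],[0,0,0,0,0]]]'
python3 -m jog '[[[0.6,0,0,0,0],[0.6,0,0,0,0],[0.6,0,0,0,0],[0.6,0,0,-0.6,0],[0.6,0,0,-0.9,0],[0.6,0,0,-0.9,0],[0.6,0,0,-0.6,0],[0.6,0,0,0,0]]]'
python3 - <<'E'
from h import *
c=cam('wrist'); seat(c,.639,-.002); knobs(c,.138,(.55,.7,-.15,.15))
c=cam('top'); seat(c,.641,.0726); seat(c,.639,-.002); knobs(c)
to((.434,-.316,.24),-2.1)
E
```

```text
time: 55.18
position: [0.6421, -0.0017, 0.1146]
tool_rot: [2.256, 2.182, 0.008]
ft_force: [-1.7, 0.7, 14.4]
grip_width: 0.268
time: 56.18
position: [0.6405, -0.0018, 0.2322]
tool_rot: [2.257, 2.182, 0.004]
ft_force: [-0.1, 0.0, -0.3]
grip_width: 0.602
disc 2638 2529 centre 0.6418 -0.0012 0.0331 tilt deg 0.1 z 0.1057
knob 525 [0.6439 0.0726 0.1377] [0.021 0.021]
knob 473 [0.6416 0.     0.1359] [0.021 0.021]
disc 5 5 centre 0.639 0.1036 0.0066 tilt deg 73.89 z 0.2131
disc 219 187 centre 0.6415 -0.0003 0.0329 tilt deg 0.99 z 0.1069
knob 16 [ 0.4347 -0.3141  0.0468] [0.009 0.012]
shift [-8.03 -4.86 -0.26] turn 0.03 at [ 0.6391 -0.0014  0.2296] yaw -1.94
```

```bash
python3 -m jog '[[[0.6,-0.89,-0.54,0,0],[0.6,-0.89,-0.54,0,0],[0.6,-0.89,-0.54,0,0],[0.6,-0.89,-0.54,0,0],[0.6,-0.89,-0.54,0,0],[0.6,-0.89,-0.54,0,0],[0.6,-0.89,-0.54,0,0],[0.6,-0.89,-0.54,0,0],[0.6,-0.89,-0.54,0,0],[0.6,0,0,0.8,0]]]'
python3 -m jog '[[[0.6,0,0,0.8,0],[0.6,0,0,0,0]]]'
python3 -c "
from h import *
c=cam('wrist'); knobs(c); to((.434,-.3166,.0215),-2.1); print(get_state()['joint_positions'].round(2))"
```

```text
time: 57.52
position: [0.4325, -0.3191, 0.199]
tool_rot: [2.263, 2.174, 0.001]
ft_force: [0.3, 1.1, 0.2]
grip_width: 0.6
time: 57.78
position: [0.4321, -0.3137, 0.1635]
tool_rot: [-2.255, -2.179, 0.005]
ft_force: [-0.7, -0.3, 0.5]
grip_width: 0.602
knob 398 [ 0.434  -0.3159  0.0439] [0.021 0.022]
shift [-0.05  0.03  3.6 ] turn 0.03 at [ 0.4333 -0.3146  0.1653] yaw -1.96
[-0.45  0.21  1.16  1.84 -0.2   1.23  0.74]
```

```bash
python3 -m jog '[[[0.6,-0.06,0,0.8,0],[0.6,0,0,0.8,0],[0.6,0,0,0.8,0],[0.6,0,0,0.7,0],[0.6,0,0,0.35,0],[0.6,0,0,0.15,0],[0.6,0,0,0,0],[0.1,0,0,0,0],[0,0,0,0,0],[0,0,0,0,0]]]' 25
python3 -m jog '[[[0,0,0,0,0],[0,0,0,0,0],[0,0,0,-0.4,0],[0,0,0,-0.9,0],[0,0,0,-0.9,0],[0,0,0,-0.9,0],[0,0,0,-0.9,0],[0,0,0,-0.9,0],[0,0,0,0,0]]]'
python3 -c "
from h import *
c=cam('wrist'); held(c)
to((.638,-.0785,.22),-2.1); print(get_state()['joint_positions'].round(2),get_state()['grip_width'])"
```

```text
time: 59.08
position: [0.4346, -0.3176, 0.0229]
tool_rot: [2.258, 2.183, 0.001]
ft_force: [-0.1, -0.1, 0.4]
grip_width: 0.349
time: 60.2
position: [0.4355, -0.319, 0.2216]
tool_rot: [2.256, 2.18, 0.005]
ft_force: [0.4, 0.1, -1.9]
grip_width: 0.267
disc 4068 min [-0.012  -0.0321 -0.0097] max [0.0331 0.0334 0.0111] circle 0.0003 0.0007 0.033
plane [ 0.0115 -0.001   0.0068]
shift [6.16 4.88 0.01] turn 0.03 at [ 0.4346 -0.318   0.2197] yaw -1.95
[-0.49  0.14  1.17  1.77 -0.13  1.32  0.68] 0.26792459898409093
```

```bash
python3 -m jog '[[[0,0.77,0.61,0,0],[0,0.77,0.61,0,0],[0,0.77,0.61,0,0],[0,0.77,0.61,0,0],[0,0.77,0.61,0,0],[0,0.77,0.61,0,0],[0,0.77,0.61,0,0],[0,0.77,0.61,0,0],[0,0,0,0.7,0],[0,0,0,0.7,0]]]'
python3 -m jog '[[[0,0,0,0.3,0],[0,0,0,0,0]]]'
python3 -c "
from h import *
to((.638,-.0785,.1145),-2.1); print(get_state()['grip_width']); c=cam('wrist'); held(c)
P=cloud(c).reshape(-1,3); q=P[(abs(P[:,0]-.64)<.05)&(abs(P[:,1]+.0785)<.034)&(abs(P[:,2]-.102)<.0035)]; print(len(q),q.min(0),q.max(0))"
```

```text
time: 61.5
position: [0.637, -0.0774, 0.1599]
tool_rot: [-2.257, -2.183, 0.004]
ft_force: [-0.0, -0.0, -1.0]
grip_width: 0.271
time: 61.75
position: [0.6367, -0.0779, 0.1492]
tool_rot: [-2.258, -2.182, 0.003]
ft_force: [0.3, -0.4, -0.5]
grip_width: 0.267
shift [-0.01  0.03  0.87] turn 0.03 at [ 0.6367 -0.0779  0.1492] yaw -1.97
0.2671893211604089
disc 4021 min [-0.0109 -0.0339 -0.0102] max [0.0344 0.0314 0.0138] circle 0.0014 -0.0013 0.0331
plane [0.0075 0.0029 0.0101]
299 [ 0.62435174 -0.07317515  0.09853389] [ 0.67038686 -0.04868247  0.10335365]
```

```bash
python3 -m jog '[[[0,-0.02,0.03,0.4,0],[0,0,0,0.25,0],[0,0,0,0.12,0],[0,0,0,0.08,0],[0,0,0,0.05,0],[0,0,0,0.05,0],[0,0,0,0,0]]]'
python3 -c "
from h import *
to((.638,-.0785,.1145),-2.1); s=get_state(); print(s['grip_width'],s['ft_force'])"
```

```text
time: 62.68
position: [0.6404, -0.0792, 0.1146]
tool_rot: [2.257, 2.182, 0.004]
ft_force: [1.0, -0.6, 6.1]
grip_width: 0.265
shift [ 0.02 -0.06  0.  ] turn 0.03 at [ 0.6404 -0.0792  0.1146] yaw -1.94
0.26537376739054364 [ 1.03114614 -0.55669764  6.14899692]
```

```bash
python3 -m jog '[[[0.6,0,0,0,0],[0.6,0,0,0,0],[0.6,0,0,0,0],[0.6,0,0,-0.6,0],[0.6,0,0,-0.9,0],[0.6,0,0,-0.9,0],[0.6,0,0,-0.6,0],[0.6,0,0,0,0]]]'
python3 - <<'E'
from h import *
c=cam('wrist'); seat(c,.639,-.079); knobs(c,.138,(.55,.7,-.15,.15))
to((.512,-.0035,.24),-92)
E
```

```text
time: 63.68
position: [0.6398, -0.0791, 0.2343]
tool_rot: [2.257, 2.182, 0.004]
ft_force: [0.6, 0.1, -0.9]
grip_width: 0.602
disc 2597 2485 centre 0.6402 -0.0778 0.0331 tilt deg 0.01 z 0.1057
knob 649 [0.644  0.0701 0.1363] [0.021 0.02 ]
knob 525 [ 0.6415 -0.0013  0.1382] [0.021 0.021]
knob 461 [ 0.6399 -0.0768  0.1359] [0.021 0.022]
shift [ 1.77 -3.24 -0.18] turn 18.01 at [ 0.639  -0.0788  0.2327] yaw -1.94
```

All three covers are seated level. Moving to the front of the handle with the fingers shut.

```bash
python3 -m jog '[[[0,0.44,-0.81,0,0],[0,0.44,-0.81,0,0],[0,0.44,-0.81,0,0],[0,0.44,-0.81,0,0],[0,0,0,0,1],[0,0,0,0,1],[0,0,0,0,1],[0,0,0,0,1],[0,0,0,0,1],[0,0,0,0,1]]]'
python3 -m jog '[[[0,0,0,0,1],[0,0,0,0,1],[0,0,0,0,1],[0,0,0,0,1],[0,0,0,0,1],[0,0,0,0,1],[0,0,0,0,1],[0,0,0,0,1],[0,0,0,0,1],[0,0,0,0,1]]]'
python3 -m jog '[[[0,0,0,0,1],[0,0,0,0,1],[0,0,0,0.8,0],[0,0,0,0,0]]]'
python3 - <<'E'
from h import *
c=cam('wrist'); P=cloud(c).reshape(-1,3); q=P[(abs(P[:,0]-.54)<.03)&(abs(P[:,1]+.004)<.035)&(P[:,2]>.095)&(P[:,2]<.115)]; print(len(q),q.mean(0),q.min(0),q.max(0))
to((.512,-.0035,.076),-92.1); s=get_state(); print(s['joint_positions'].round(2),s['grip_width'])
E
```

```text
time: 64.97
position: [0.5107, -0.0037, 0.231]
tool_rot: [-2.748, -1.521, 0.004]
ft_force: [-0.2, 0.6, -0.9]
grip_width: 0.007
time: 66.22
position: [0.5107, -0.0038, 0.231]
tool_rot: [3.134, 0.217, -0.004]
ft_force: [-0.3, 1.2, 0.6]
grip_width: 0.002
time: 66.72
position: [0.5091, -0.004, 0.1977]
tool_rot: [3.139, -0.053, -0.01]
ft_force: [0.8, 0.5, -0.5]
grip_width: 0.005
1113 [ 0.54497932 -0.00355795  0.10450164] [ 0.53795503 -0.03896668  0.09998612] [0.55119498 0.03099403 0.10768861]
shift [ 0.05 -0.02  3.08] turn 0.03 at [ 0.5103 -0.004   0.1992] yaw -91.94
[-1.06  0.03  1.04  1.85 -0.03  1.28 -1.61] 0.003286574011834688
```

```bash
python3 -m jog '[[[0,0,0,0.8,0],[0,0,0,0.8,0],[0,0,0,0.8,0],[0,0,0,0.6,0],[0,0,0,0,0],[0,0.2,0,0,0],[0,0.2,0,0,0],[0,0.2,0,0,0],[0,0.25,0,0,0],[0,0.25,0,0,0]]]'
python3 -m jog '[[[0,0.25,0,0,0],[0,0.25,0,0,0],[0,0.25,0,0,0],[0,0.25,0,0,0],[0,0.25,0,0,0],[0,0.25,0,0,0],[0,0.25,0,0,0],[0,0.2,0,0,0],[0,0,0,0,0]]]'
python3 -c "
from h import *
to((.643,-.0075,.076),-92.1); s=get_state(); print(s['ft_force'])"
```

```text
time: 68.03
position: [0.5565, -0.0053, 0.0806]
tool_rot: [-3.141, 0.053, 0.0]
ft_force: [-2.0, 1.5, 1.7]
grip_width: 0.003
time: 69.15
position: [0.6351, -0.009, 0.0808]
tool_rot: [3.139, -0.054, 0.004]
ft_force: [0.9, -0.1, -0.1]
grip_width: 0.005
shift [ 0.19 -0.05  0.12] turn 0.03 at [ 0.6351 -0.009   0.0808] yaw -91.95
[ 0.86388709 -0.0602184  -0.08722438]
```

```bash
python3 -m jog '[[[0,0.1,0,0,0],[0,0.06,0,0,0],[0,0.06,0,0,0],[0,0.04,0,0,0],[0,0,0,0,0],[0,0,0,0,0]]]'
python3 -c "
from h import *
to((.643,-.0075,.076),-92.1); s=get_state(); print(s['ft_force'])"
```

```text
time: 69.9
position: [0.641, -0.0093, 0.0806]
tool_rot: [-3.141, 0.055, 0.01]
ft_force: [-11.1, -0.4, 7.0]
grip_width: 0.004
shift [ 0.05 -0.05  0.11] turn 0.02 at [ 0.641  -0.0093  0.0806] yaw -91.99
[-11.07748481  -0.40837799   6.9945665 ]
```

```bash
python3 -m jog '[[[0,0.06,0,0,0],[0,0.03,0,0,0],[0,0,0,0,0]]]'
python3 -m jog '[[[0,-0.4,0,0,0],[0,0,0,-0.6,0],[0,0,0,-0.9,0],[0,0,0,-0.9,0],[0,0,0,-0.9,0],[0.5,0,0,0,0],[0.5,0,0,0,0]]]'
python3 - <<'E'
from h import *
c=cam('wrist'); P=cloud(c).reshape(-1,3); q=P[(abs(P[:,0]-.657)<.03)&(abs(P[:,1]+.006)<.035)&(P[:,2]>.095)&(P[:,2]<.115)]; print(len(q),q.mean(0),q.min(0),q.max(0))
save(c[0],'w7.png')
to((.633,-.1595,.2),-12.1)
E
```

```text
time: 70.28
position: [0.6411, -0.0093, 0.0804]
tool_rot: [-3.139, 0.055, 0.023]
ft_force: [-19.9, -0.1, 15.3]
grip_width: 0.008
time: 71.15
position: [0.6318, -0.0077, 0.2121]
tool_rot: [-3.141, 0.052, -0.001]
ft_force: [1.0, 0.6, 0.1]
grip_width: 0.15
970 [ 0.65842672 -0.00597598  0.10443599] [ 0.65170611 -0.04099965  0.09800605] [0.66435397 0.02897792 0.1077292 ]
shift [0.17 3.79 0.29] turn -15.96 at [ 0.6313 -0.0076  0.2115] yaw -91.92
```

View pics/w7.png

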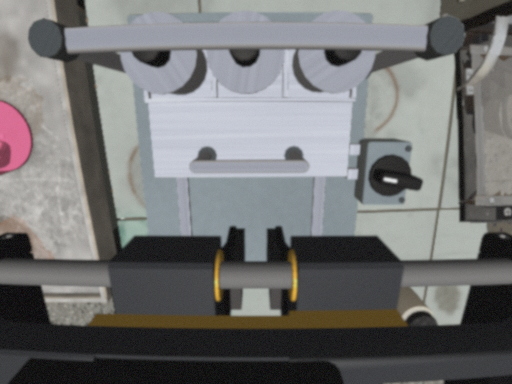

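The handle is back at its home reading (0.658), and 20 N met a hard stop. The covers sit level under the bar. Now I'll lock the knob.

```bash
python3 -m jog '[[[0.5,0.03,0.95,0,0],[0.5,0.05,0.95,0,0],[0.5,0.05,0.95,0,0],[0.5,0.05,0.94,0,0],[0.5,0,0,0,-1],[0.5,0,0,0,-1],[0.5,0,0,0,-1],[0.5,0,0,0,-1],[0.5,0,0,0,-1],[0.5,0,0,0,-1]]]'
python3 -m jog '[[[0.5,0,0,0,-1],[0.5,0,0,0,-1],[0.5,0,0,0,-1],[0.5,0,0,0,-1],[0.5,0,0,0,-1],[0.5,0,0,0,-1],[0.5,0,0,0,-1],[0.5,0,0,0,-1],[0.5,0,0,0,-1],[0.5,0,0,0,-1]]]'
python3 -c "
from h import *
to((.633,-.1595,.054),-12.1); s=get_state(); print(s['joint_positions'].round(2))"
```

```text
time: 72.45
position: [0.6332, -0.1594, 0.2109]
tool_rot: [-3.046, -0.766, 0.003]
ft_force: [0.4, -0.3, -0.1]
grip_width: 0.495
time: 73.7
position: [0.6332, -0.1594, 0.2108]
tool_rot: [-2.436, -1.981, 0.002]
ft_force: [-0.2, -0.3, -0.7]
grip_width: 0.495
shift [-0.    0.    3.92] turn 0.07 at [ 0.6332 -0.1594  0.2108] yaw -11.77
[-0.33  0.39  0.71  1.48 -0.26  1.37  0.19]
```

```bash
python3 -m jog '[[[0.5,0,0,0.8,0.07],[0.5,0,0,0.8,0],[0.5,0,0,0.8,0],[0.5,0,0,0.8,0],[0.5,0,0,0.5,0],[0.5,0,0,0.2,0],[0.5,0,0,0,0],[0,0,0,0,0],[0,0,0,0,0],[0,0,0,0,0]]]' 25
python3 -m jog '[[[0,0,0,0,1],[0,0,0,0,1],[0,0,0,0,1],[0,0,0,0,1],[0,0,0,0,1],[0,0,0,0,1],[0,0,0,0,1],[0,0,0,0,1],[0,0,0,0,1],[0,0,0,0,1]]]'
python3 -m jog '[[[0,0,0,0,1],[0,0,0,0,1],[0,0,0,0,1],[0,0,0,0,1],[0,0,0,0,1],[0,0,0,0,1],[0,0,0,0,0.4],[0,0,0,0,0]]]'
python3 -c "
from h import *
to((.633,-.1595,.054),-92.1); s=get_state(); print(s['ft_force'],s['torque'],s['grip_width'])"
```

```text
time: 74.95
position: [0.6341, -0.1599, 0.0572]
tool_rot: [2.446, 1.971, 0.001]
ft_force: [0.6, -0.1, -0.1]
grip_width: 0.242
time: 76.2
position: [0.6325, -0.1592, 0.0569]
tool_rot: [-3.049, -0.748, 0.003]
ft_force: [-3.2, 1.7, 4.8]
grip_width: 0.156
time: 77.2
position: [0.6325, -0.1587, 0.0569]
tool_rot: [-3.137, 0.115, 0.005]
ft_force: [-5.0, 3.1, 4.7]
grip_width: 0.161
shift [0.02 0.02 0.07] turn -0.42 at [ 0.6325 -0.1587  0.0569] yaw -94.2
[-4.98223564  3.08768717  4.71540262] [0.44721987 1.22777957 0.47034531] 0.1613046430501895
```

```bash
python3 -m jog '[[[0.4,0,0,0,0],[0.4,0,0,0,0],[0.4,0,0,0,0],[0.4,0,0,-0.8,0],[0.4,0,0,-0.9,0],[0.4,0,0,-0.9,0],[0.4,0,0,-0.9,0],[0.4,0,0,-0.9,0],[0.4,0,0,-0.9,0],[0.4,-0.9,0,0,0]]]'
python3 -m jog '[[[0.4,-0.9,0,0,0],[0.4,-0.9,0,0,0],[0.4,0,0,0,0]]]'
python3 - <<'E'
from h import *
c=cam('wrist'); save(c[0],'w8.png'); P=cloud(c)
q=P.reshape(-1,3); q=q[(abs(q[:,0]-.657)<.03)&(abs(q[:,1]+.006)<.035)&(q[:,2]>.095)&(q[:,2]<.115)]; print("handle",len(q),q.mean(0),q.min(0),q.max(0))
m=(abs(P[...,0]-.633)<.03)&(abs(P[...,1]+.16)<.03)&(P[...,2]>.072)&(P[...,2]<.09); k=P[m]; (a,vx)=(k.mean(0),np.linalg.svd(k[:,:2]-k[:,:2].mean(0))[2][0]) if len(k)<3000 else (k.mean(0),0); print("knob",len(k),a,np.degrees(np.arctan2(vx[1],vx[0])))
for b in ((.76,.0685),(.757,-.006),(.755,-.082)):
    try: seat(c,*b)
    except Exception as e: print(e)
t=cam('top'); save(t[0],'top3.png')
for b in ((.76,.0685),(.757,-.006),(.755,-.082)):
    try: seat(t,*b)
    except Exception as e: print(e)
E
```

```text
time: 78.45
position: [0.6005, -0.158, 0.2716]
tool_rot: [3.136, -0.116, 0.009]
ft_force: [0.4, -0.8, 0.8]
grip_width: 0.398
time: 78.82
position: [0.5243, -0.152, 0.2688]
tool_rot: [-3.134, 0.118, -0.002]
ft_force: [0.8, 0.2, 0.9]
grip_width: 0.402
handle 771 [ 0.65652539 -0.00615303  0.10442801] [ 0.65030697 -0.04094091  0.09866493] [0.66385406 0.02898642 0.10825227]
knob 524 [ 0.6327235  -0.16043227  0.0811237 ] 178.42511365100694
disc 238 224 centre 0.7328 0.073 0.0218 tilt deg 1.19 z 0.1062
disc 8 6 centre 0.7222 0.0005 0.0029 tilt deg 53.56 z 0.1497
disc 0 0 centre 0.0 0.0 0.0 tilt deg 0.0 z 0.0
disc 227 182 centre 0.7582 0.0694 0.0325 tilt deg 1.36 z 0.1071
disc 238 195 centre 0.7554 -0.0035 0.0337 tilt deg 0.43 z 0.1071
disc 239 180 centre 0.7541 -0.0804 0.0339 tilt deg 1.33 z 0.1069
  return _methods._mean(a, axis=axis, dtype=dtype,
  ret = ret.dtype.type(ret / rcount)
```

View pics/w8.png

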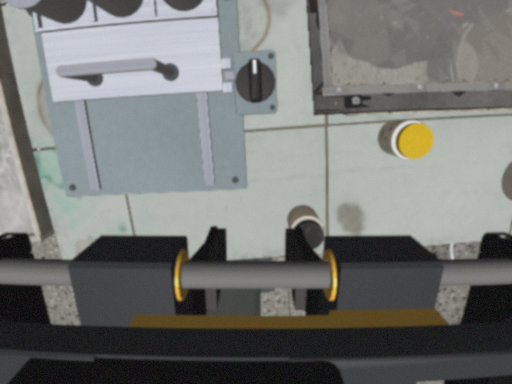

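View pics/top3.png

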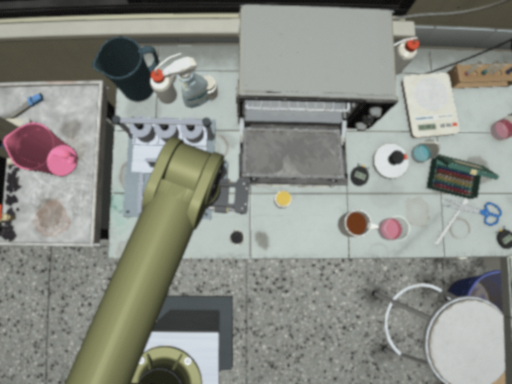

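The knob bar reads −1.6°, in line with the shaker's x axis (about −2°), so it is locked. All three pots are under the bar, and the jars and mug are still upright.

```bash
python3 -c "
from bench import job; print(job.close_job())"
```

```text
the job is handed in; nothing more can be done
None
```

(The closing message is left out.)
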